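Pack, re-hinge and close a slide transport case

ROBOT

A 7-joint arm with a two-finger parallel gripper is mounted at the origin on a cart in front of the work surface, level with it; the furniture and walls round the work are solid. World frame = base frame: x ahead of the robot, y to its left, z up, the work surface at z = 0. Lengths are in m, angles in rad, forces in N, time in s.
With the tool pointing down it reaches from about 0.375 to 0.925 m from the base axis. Payload 3.1 kg.
Tool frame: the origin (TCP) lies between the finger pads; the fingertips stand 19 mm ahead of it and the grasp point (between the pads) is the TCP; z points along the fingers, y is the direction in which the jaws open and shut (so a half turn about z gives the same grasp; the last joint's range is limited). The gripper opens to 85 mm and grips with 20 to 120 N. Pads are 22 mm wide; open, the fingers measure 114 mm over their backs; the gripper's body (76 mm by 85 mm) begins 54 mm behind the grasp point. The pads swing forward as they close: fully open they stand 13 mm farther back than shut.
Start: joints at [-1.24, 0.383, 0.044, 1.598, -0.018, 1.161, -0.05], TCP at [0.27, 0.591, 0.25] pointing down, gripper open.
Joint ranges: [-2.61, 2.61], [-0.41, 2.15], [-1.48, 1.57], [0, 2.5], [-1.57, 4.71], [0.05, 1.97], [-2.85, 2.85]. Speed limits (rad/s): [2.79, 2.79, 3.14, 3.14, 3.14, 3.14, 3.14].

INTERFACE

Orientations are given as a unit quaternion [x, y, z, w].
In Python, from bench import move_ptp, movel, move_j, move_gripper, pause, inverse_kinematics, read_camera, camera_params, MotionError, sign_off, look_for, tip_of, read_time_s, read_qpos, read_joint_vel, read_effort, read_eef_pos, read_tcp_rot, read_ft_force, read_ft_torque, read_finger_gap gives the robot as it stands. Calls block until the motion is done:
- move_ptp(position, orientation): joint-space move of the TCP to a pose.
- movel(position, orientation=None, speed=0.15): straight line of the TCP; orientation=None keeps the orientation; speed is the mean speed in m/s.
- move_j(angles): joint-space move.
- move_gripper(opening, effort=None): finger opening in m; effort is the grip in N (None keeps the last); returns when the fingers have stopped.
- pause(seconds).
- inverse_kinematics(position, orientation): joint angles nearest the present ones, or None.
- read_camera(name): name is "side" or "top" or "wrist"; returns the picture (420x560x3 uint8, red, green, blue); there is no depth.
- camera_params(name): a dict with "K" (3x3 intrinsics, pixels), "dist_coeffs" ([k1, k2, p1, p2, k3] as OpenCV has them; the pictures are not rectified), "camera_from_world" (4x4, takes a point from world to camera coordinates). Camera axes: x right, y down, z forward; pixel columns grow to the right and rows downward; lengths in m; the calibration is good to about 2 mm. A picture is of the moment at which its call begins: read the wrist's pose just before it. camera_params takes no time and is no camera call; for the wrist camera it gives the pose at the moment of the call.
A pose or a line that the arm cannot do raises MotionError and nothing moves.
- sign_off(): hands the job in, once; it reports no verdict.
Trained networks look in the newest picture that a camera, given by its name, has taken for a name from the list of things; names that differ only in an ending like _2 or _b are one class to them, and where a whole thing is asked for, a point or a joint stands for the part that bears it (a point fixed in the world has none). Each returns a list of dicts, best first, with "confidence" (0 to 1); they miss things now and then, are a little off and sometimes report something else, mostly with a low value. They report only what shows in the picture. A call takes as long as a camera call.
- look_for(camera, name): "at" ([column, row] in pixels, amid what is visible of it).
- tip_of(camera, name): "at" ([column, row] in pixels: a listed point, or the origin of a listed thing).
Readings, each from a call of its own:
- read_time_s(): time.
- read_qpos(): joint angles.
- read_joint_vel(): joint speeds.
- read_effort(): joint torques, N m.
- read_eef_pos(): TCP position.
- read_tcp_rot(): TCP orientation.
- read_ft_force(): force on the tool from outside, world axes, zero at the start.
- read_ft_torque(): the same for the moment, N m.
- read_finger_gap(): finger opening in m.
Only numpy, scipy, OpenCV 4.12 (cv2) and the standard library are available. Lean on these libraries where they do the work, as an engineer would, in place of code of your own. Each camera call takes 0.05 s, during which the arm holds its last target.

TASK

Pack every slide box that is on the worktop side by side and flat on the floor of the grey transport case, then lay the blue lid on with its steel knuckles dropped in between those of the case, and only then slide the loose orange-handled hinge pin fully home through all the aligned knuckles. Also push the red-tabbed bolt fully over the lid and press the yellow logger plug upright and fully down into the black socket on the near wall of the case.

Things in the scene. Friction and masses are not known exactly. Their poses are not given: they have to be found in the camera images.
- case_floor (a point): Centre of the inner floor (6 mm above the worktop) of the grey case, which is fixed, elsewhere each time. Axes: z up, near wall at -x, hinge end at +y. Inside 112 mm along x, 205 mm along y, 44 mm deep; walls 5 mm, rim 50 mm above the worktop. The boxes fit side by side at y = -54, 0, +54 mm, long sides along x, with some 20 mm between for fingers.
- hinge_mid (a point): Middle of the case's hinge axis, which runs along x outside the +y end wall, 119.5 mm from the case centre and 53 mm above the worktop; axes as case_floor. Steel case knuckles (20 mm outside, bore 12 mm) at x = -66..-42, -12..12 and 42..66 mm from here; the lid's knuckles drop into the two 30 mm gaps.
- hinge_mouth (a point): Centre of the open near end of the first case knuckle, 66 mm from hinge_mid along -x. The pin enters here and moves along the case's +x. Axes as case_floor.
- socket_floor (a point): Centre of the bottom of the socket hole in the black housing on the case's near (-x) wall, 24 mm above the worktop. The hole opens upward, 24 mm deep (mouth 48 mm above the worktop, bevelled 2 mm), 27 mm along x, 39 mm along y; its centre is 24 mm from the wall. Axes as case_floor.
- bolt (a joint): Sliding bolt on the end opposite the hinge: 0 m = drawn back clear of the lid (as it starts), 0.022 m = fully over the lid. It moves along the case's +y with about 2 N friction and stays where it is left. Its 5 mm plate runs 2.5 mm above the seated lid's top.
- bolt_tab (a point): Centre of the bolt's red tab: 14 mm along x, 22 mm along y, 26 mm tall, about 77 mm above the worktop; moves with the bolt. It can be pinched across x. Axes as case_floor.
- lid_handle (a point): Middle of the black handle bar of the loose blue lid (280 g): bar 90 mm along y, 14 mm wide, 16 mm tall, with a 22 mm wide, 4 mm thick cap strip on it. Lid plate 122 x 215 x 6 mm, underside 28 mm below this point; sloping ribs reach 8 mm lower and centre it in the case with 1.5 mm play. z up, +y to its knuckle end; seated, its axes agree with the case's and the plate lies on the rim.
- lid_hinge_mid (a point): Middle of the lid's own hinge axis, 119.5 mm along +y and 25 mm below lid_handle (lid axes). Two steel lid knuckles (25 mm long, 20 mm outside, bore 12 mm) at x = -39.5..-14.5 and 14.5..39.5 mm. It meets hinge_mid when the lid is seated.
- pin_grip (a point): Centre of the orange square grip of the loose hinge pin (120 g): 46 mm along x, 24 mm wide and tall. x points along the shaft to the tip, z up. It starts lying level on the worktop on a flat of the grip, the shaft clear of the worktop.
- pin_shoulder (a point): Centre of the face of the pin's 22 mm round collar, where the shaft starts, 29 mm from pin_grip along x. It meets hinge_mouth when the pin is fully home.
- pin_tip (a point): Tip of the pin's steel shaft: 9 mm thick, 138 mm long from the collar, the last 12 mm tapered to 4 mm; 167 mm from pin_grip along x.
- plug_grip (a point): Point on the axis of the yellow block plug (logger, 70 g), 40 mm above its foot. Plug 24 mm along its x, 36 mm along y, 56 mm tall, straight-sided, starts upright. It fits the socket with 1.5 mm play all round, its x along the case's x, either way round.
- plug_foot (a point): Centre of the plug's underside (plug axes); rests on socket_floor when the plug is fully down.
- box_a_mid (a point): Centre of a grey slide box: 35 mm along x, 97 mm along y, 33 mm tall (90 g), lying flat on the worktop, z up. May be absent.
- box_b_mid (a point): Centre of a light-grey slide box, same sizes and axes as box_a. May be absent.
- box_c_mid (a point): Centre of a third slide box, grey, same sizes and axes as box_a. May be absent.

How it is judged:
By the outcome, as a careful person would: the job done as asked, in the order asked, and still so for the second after the job is handed in, with the robot touching nothing.
Of box_a, box_b, box_c only 2 to 3 are there at a start; the rules pass over those that are not, and their reading is None.
At some moment in a run one of box_a, box_b, box_c may be knocked a few centimetres aside while the robot is not near it.
Once in a run the grip may slacken for a moment while it holds something.
It also fails if it takes over 208 s, if anything falls off the work surface, if the arm or the gripper's body presses on something with over 40 N, if the wrist force passes 120 N, or if a joint passes its speed limit or range.

## Working session

There is one attempt and no reset: what is moved stays moved. The work goes in short steps, each a Python script; the robot and the scene stay as the last script left them, time stands still between calls to the robot, and variables do not carry over. Pictures are saved under pics/ and viewed, and the job is handed in when it is done.

```bash
ls; mkdir -p pics; python3 - <<'E'
from bench import *
import cv2,numpy as np
print(read_time_s(),read_eef_pos(),read_tcp_rot(),read_finger_gap())
for c in ["side","top","wrist"]:
    im=read_camera(c); cv2.imwrite(f"pics/{c}0.png",im[:,:,::-1])
    p=camera_params(c); print(c,np.round(p["K"],1).tolist(),p["dist_coeffs"],np.round(p["camera_from_world"],4).tolist())
E
```

```text
pics
0.0 [0.26988712 0.59033328 0.24888522] [ 2.12729740e-01  9.77110199e-01 -1.29230813e-03 -2.16074122e-04] 0.08530815633696531
side [[496.8, 0.0, 279.4], [0.0, 496.8, 198.7], [0.0, 0.0, 1.0]] [-0.15531811  0.          0.          0.          0.        ] [[-0.8346, -0.5504, -0.0203, 0.4351], [-0.3012, 0.487, -0.8199, 0.1835], [0.4611, -0.6782, -0.5722, 1.1274], [0.0, 0.0, 0.0, 1.0]]
top [[518.7, 0.0, 287.1], [0.0, 518.7, 205.4], [0.0, 0.0, 1.0]] [-0.08126954  0.          0.          0.          0.        ] [[-0.0662, -0.9978, -0.0055, 0.0804], [-0.9757, 0.0659, -0.209, 0.4764], [0.2089, -0.0085, -0.9779, 1.2989], [0.0, 0.0, 0.0, 1.0]]
wrist [[343.9, 0.0, 281.9], [0.0, 343.9, 206.6], [0.0, 0.0, 1.0]] [-0.04289474  0.          0.          0.          0.        ] [[0.4156, 0.9095, -0.0022, -0.6485], [0.8645, -0.3943, 0.3117, -0.0421], [0.2826, -0.1315, -0.9502, 0.3796], [0.0, 0.0, 0.0, 1.0]]
```

View pics/top0.png

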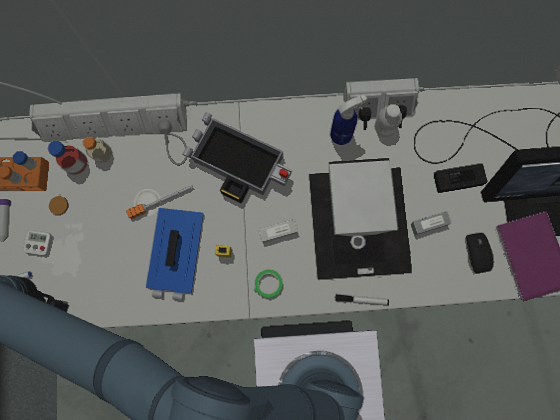

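View pics/side0.png

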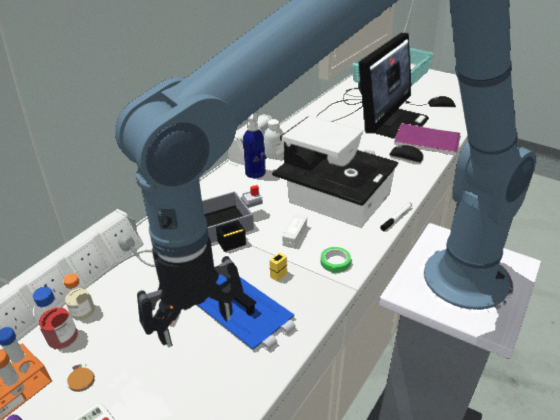

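View pics/wrist0.png

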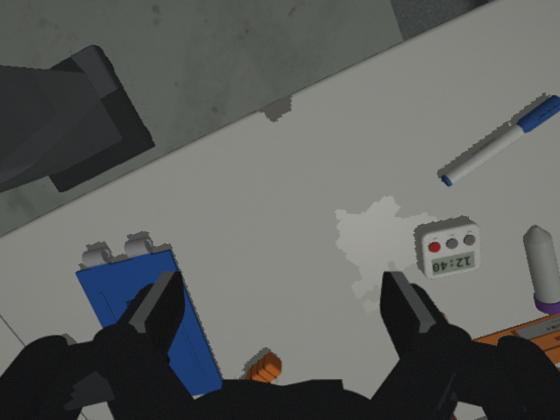

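```bash
python3 - <<'E'
from bench import *
for c in ["top","side"]:
    read_camera(c)
    for n in ["case_floor","hinge_mid","hinge_mouth","socket_floor","bolt_tab","lid_handle","lid_hinge_mid","pin_grip","pin_shoulder","pin_tip","plug_grip","plug_foot","box_a_mid"]:
        print(c,n,[( [round(float(v),1) for v in d["at"]],round(d["confidence"],2)) for d in tip_of(c,n)][:5])
print(read_time_s())
E
```

```text
top case_floor [([239.6, 156.9], 0.95)]
top hinge_mid [([197.7, 133.7], 0.83)]
top hinge_mouth [([186.5, 154.8], 0.91), ([281.0, 171.2], 0.41)]
top socket_floor [([232.0, 187.3], 0.68)]
top bolt_tab [([279.8, 173.1], 0.69), ([230.5, 186.6], 0.69)]
top lid_handle [([172.3, 247.5], 0.77), ([145.1, 209.0], 0.22), ([226.1, 248.6], 0.16)]
top lid_hinge_mid [([168.6, 296.6], 0.74)]
top pin_grip [([132.9, 211.2], 0.61), ([141.9, 206.5], 0.43)]
top pin_shoulder [([146.7, 208.2], 0.64)]
top pin_tip [([193.7, 188.2], 0.93), ([225.0, 249.4], 0.46)]
top plug_grip [([172.9, 247.0], 0.72), ([227.1, 248.1], 0.62)]
top plug_foot [([227.3, 252.8], 0.51)]
top box_a_mid [([428.6, 219.7], 0.72)]
side case_floor [([203.0, 226.6], 0.7)]
side hinge_mid []
side hinge_mouth []
side socket_floor [([230.3, 234.8], 0.9)]
side bolt_tab [([253.1, 190.7], 0.45)]
side lid_handle [([240.2, 296.4], 0.77)]
side lid_hinge_mid [([276.9, 333.7], 0.97), ([279.8, 272.8], 0.64)]
side pin_grip [([170.4, 311.3], 0.59)]
side pin_shoulder []
side pin_tip []
side plug_grip [([277.5, 263.2], 0.68)]
side plug_foot [([278.6, 274.2], 0.55)]
side box_a_mid []
1.55
```

```bash
cat > h.py <<'E'
from bench import *
import cv2,numpy as np
from scipy.spatial.transform import Rotation as R
def ray(c,uv,p=None):
    p=p or camera_params(c); K=np.array(p["K"]);T=np.array(p["camera_from_world"])
    n=cv2.undistortPoints(np.array([[uv]],float),K,np.array(p["dist_coeffs"]))[0,0]
    Rm=T[:3,:3];o=-Rm.T@T[:3,3]; d=Rm.T@np.array([n[0],n[1],1]); return o,d
def atz(c,uv,z,p=None):
    o,d=ray(c,uv,p); return o+d*(z-o[2])/d[2]
def proj(c,P,p=None):
    p=p or camera_params(c);T=np.array(p["camera_from_world"])
    return cv2.projectPoints(np.atleast_2d(np.array(P,float)),cv2.Rodrigues(T[:3,:3])[0],T[:3,3],np.array(p["K"]),np.array(p["dist_coeffs"]))[0][:,0]
def quat(yaw):
    # tool z down, tool y (jaw axis) at angle yaw in world
    y=np.array([np.cos(yaw),np.sin(yaw),0]);z=np.array([0,0,-1.]);x=np.cross(y,z)
    return R.from_matrix(np.array([x,y,z]).T).as_quat()
def snap(c,name,scale=1,crop=None):
    im=read_camera(c)[:,:,::-1]
    if crop: u0,v0,u1,v1=crop; im=im[v0:v1,u0:u1]
    if scale!=1: im=cv2.resize(im,None,fx=scale,fy=scale,interpolation=cv2.INTER_CUBIC)
    cv2.imwrite(f"pics/{name}.png",im)
E
python3 - <<'E'
from h import *
P=lambda uv,z:print(uv,z,np.round(atz("top",uv,z),4))
for n,uv,z in [("case",(239.6,156.9),.006),("hmid",(197.7,133.7),.053),("mouth",(186.5,154.8),.053),("sock",(232,187.3),.024),("tab",(284.5,173.5),.09),("lid",(172.3,247.5),.028),("lidh",(168.6,296.6),.003),("lidh",(168.6,296.6),.010),("pin",(132.9,211.2),.012),("psh",(146.7,208.2),.012),("ptip",(193.7,188.2),.012),("plugtop",(223,250.5),.056),("plug",(227.1,248.1),.04),("box",(279,231.5),.033),("box2",(431,223),.033)]:
    print(n,end=" ");P(uv,z)
snap("top","t1",5,(180,110,300,210)); snap("top","t2",4,(110,170,300,310)); snap("top","t3",3,(250,140,470,310))
E
```

```text
case (239.6, 156.9) 0.006 [0.635  0.1694 0.006 ]
hmid (197.7, 133.7) 0.053 [0.6931 0.2754 0.053 ]
mouth (186.5, 154.8) 0.053 [0.6358 0.3069 0.053 ]
sock (232, 187.3) 0.024 [0.5457 0.1922 0.024 ]
tab (284.5, 173.5) 0.09 [0.5559 0.0499 0.09  ]
lid (172.3, 247.5) 0.028 [0.3933 0.3554 0.028 ]
lidh (168.6, 296.6) 0.003 [0.268  0.3738 0.003 ]
lidh (168.6, 296.6) 0.01 [0.2677 0.3722 0.01  ]
pin (132.9, 211.2) 0.012 [0.5009 0.4639 0.012 ]
psh (146.7, 208.2) 0.012 [0.5066 0.4262 0.012 ]
ptip (193.7, 188.2) 0.012 [0.5534 0.2973 0.012 ]
plugtop (223, 250.5) 0.056 [0.3731 0.2194 0.056 ]
plug (227.1, 248.1) 0.04 [0.3808 0.2105 0.04  ]
box (279, 231.5) 0.033 [0.4163 0.074  0.033 ]
box2 (431, 223) 0.033 [ 0.4116 -0.3262  0.033 ]
```

View pics/t1.png

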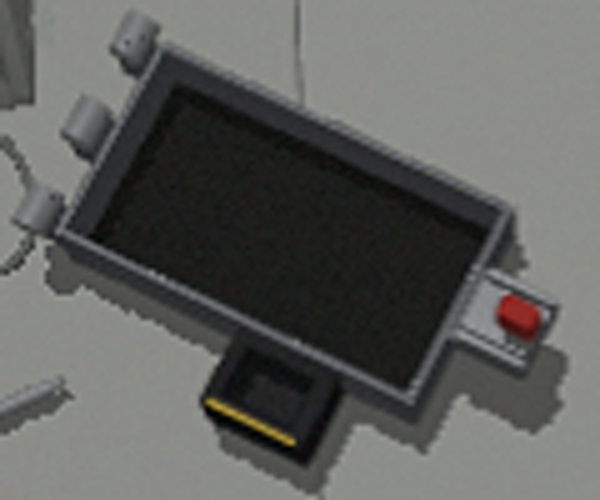

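View pics/t2.png

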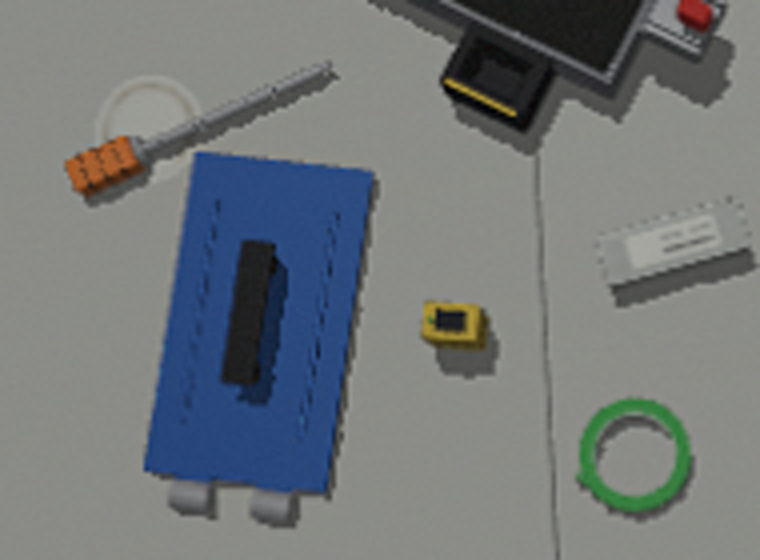

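View pics/t3.png

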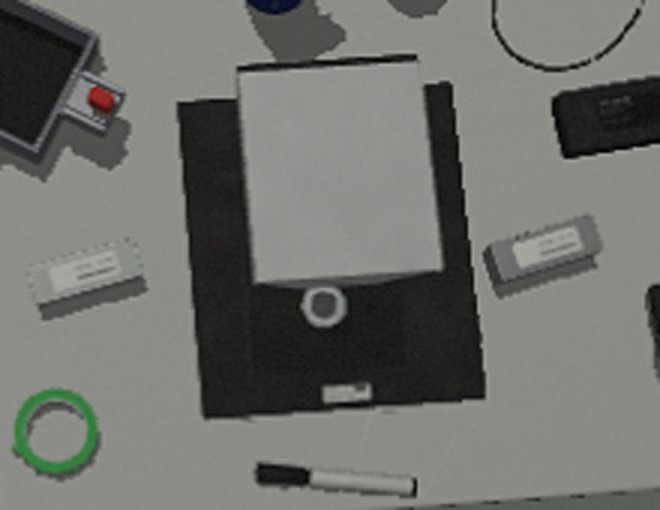

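```bash
python3 - <<'E'
from h import *
p=camera_params("wrist");T=np.array(p["camera_from_world"])
Rt=R.from_quat(read_tcp_rot()).as_matrix();t=np.array(read_eef_pos())
o=-T[:3,:3].T@T[:3,3]
print("cam pos in tool",Rt.T@(o-t),"cam axes in tool\n",np.round(Rt.T@T[:3,:3].T,3))
yaw=np.radians(61)
for k in [0,1]:
  y=np.radians(61)+np.pi*k
  for P in [(.635,.169,.30),(.6,.169,.05)]: 
    print(k,inverse_kinematics(P,quat(y)), inverse_kinematics(P,quat(y+np.pi/2)))
  print(inverse_kinematics((.393,.355,.04),quat(np.radians(81)+np.pi*k)))
  for b,a in [((.4163,.074,.03),np.radians(100)),((.4116,-.3262,.03),np.radians(105))]:
    print("box",inverse_kinematics(b,quat(a+np.pi/2+np.pi*k)))
E
```

```text
cam pos in tool [ 0.0783318  -0.00025879 -0.12317946] cam axes in tool
 [[ 0.    -0.95  -0.312]
 [ 1.     0.    -0.   ]
 [ 0.    -0.312  0.95 ]]
0 [-0.59706828  0.37198093  0.35772305  1.53648864 -0.13418201  1.25739319
  0.84428328] [-0.45244124  0.36169107  0.16800914  1.52872712 -0.06226167  1.25641353
  2.359605  ]
0 [-0.60319068  0.59237827  0.33287464  1.80384701 -0.26018061  0.78834699
  0.92632014] [-0.36392583  0.56998033  0.02912383  1.79128771 -0.02233048  0.78064196
  2.31190931]
[-0.87906934  0.4522793   0.0770714   2.02587342 -0.05453398  0.66532984
  0.6469145 ]
box [-1.36523915  0.99829863  1.36664742  2.30748049 -1.23553754  1.05850365
 -2.17367516]
box [-0.39372346  1.14998465  1.36093159  2.07429787 -1.28115052  1.19860833
 -1.29909962]
1 [-1.17798622  0.76152235  1.37474412  1.56205966 -0.75107741  1.44235621
 -1.83291677] [-0.79405547  0.40819817  0.62665152  1.54639569 -0.24643964  1.26710621
 -0.6386069 ]
1 [-1.21634122  1.19770164  1.35950107  1.82994935 -1.25025028  1.28472664
 -1.54991311] [-0.80392237  0.65181696  0.59860094  1.81365729 -0.4834267   0.82626843
 -0.47142228]
[-1.26551539  0.50729415  0.53455734  2.04391986 -0.39868147  0.69132627
 -2.20204631]
box [-0.67803559  0.34944059  0.44403706  2.28643513 -0.28276004  0.55524565
  0.15888544]
box [ 0.00237049  0.57362315  0.70294902  2.06162339 -0.57142505  0.70584727
  1.33780641]
```

```bash
python3 - <<'E'
from h import *
c=np.array([.635,.169]);a=np.radians(-29);ex=np.array([np.cos(a),np.sin(a)])
q=quat(a+np.pi/2)
pos=c-.06*ex
t=read_time_s();move_ptp([*pos,.24],q);print(read_time_s()-t,read_eef_pos())
np.savez("v1.npz",**{k:np.array(v) for k,v in camera_params("wrist").items()})
snap("wrist","w1",1.42)
cv2.imwrite("pics/w1raw.png",read_camera("wrist")[:,:,::-1])
for n in ["hinge_mid","hinge_mouth","socket_floor","bolt_tab","case_floor","box_a_mid","pin_tip","plug_grip"]:
    print(n,[( [round(float(v),1) for v in d["at"]],round(d["confidence"],2)) for d in tip_of("wrist",n)][:4])
E
```

```text
1.825 [0.58183219 0.2004955  0.23992266]
hinge_mid [([406.1, 243.6], 0.59)]
hinge_mouth [([414.0, 178.8], 0.76)]
socket_floor [([251.1, 149.3], 0.95)]
bolt_tab [([132.9, 247.5], 0.8)]
case_floor [([285.8, 220.6], 0.62)]
box_a_mid []
pin_tip [([358.4, 108.9], 0.7)]
plug_grip []
```

View pics/w1.png

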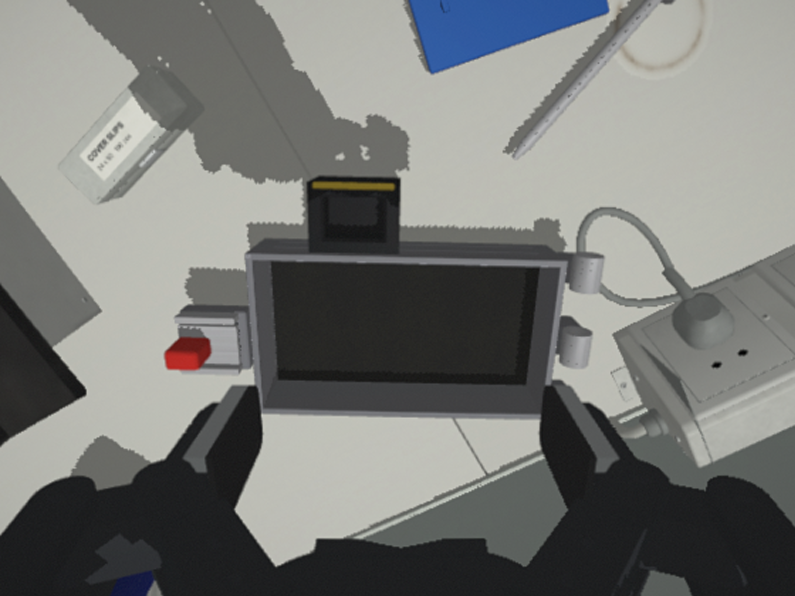

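```bash
python3 - <<'E'
import cv2,numpy as np
im=cv2.imread("pics/w1raw.png")
def crop(u0,v0,u1,v1,s): 
    c=cv2.resize(im[v0:v1,u0:u1],None,fx=s,fy=s,interpolation=cv2.INTER_NEAREST)
    for u in range(u0,u1,10): cv2.putText(c,str(u),((u-u0)*s,10),0,.35,(0,0,255)); cv2.line(c,((u-u0)*s,0),((u-u0)*s,4),(0,0,255))
    for v in range(v0,v1,10): cv2.putText(c,str(v),(0,(v-v0)*s+4),0,.35,(0,255,0))
    return c
a=crop(165,165,235,205,5);b=crop(350,165,435,205,5);c=crop(165,260,235,300,5);d=crop(350,260,435,300,5)
cv2.imwrite("pics/z1.png",np.vstack([np.hstack([a,b]),np.hstack([c,d])]))
e=crop(205,115,295,185,5);f=crop(110,210,180,270,5)
e=cv2.copyMakeBorder(e,0,0,0,0,0)
h=max(e.shape[0],f.shape[0]); pad=lambda i:cv2.copyMakeBorder(i,0,h-i.shape[0],0,0,cv2.BORDER_CONSTANT)
cv2.imwrite("pics/z2.png",np.hstack([pad(e),pad(f)]))
g=crop(380,170,430,265,6)
cv2.imwrite("pics/z3.png",g)
E
```

```text
(no output)
```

View pics/z1.png

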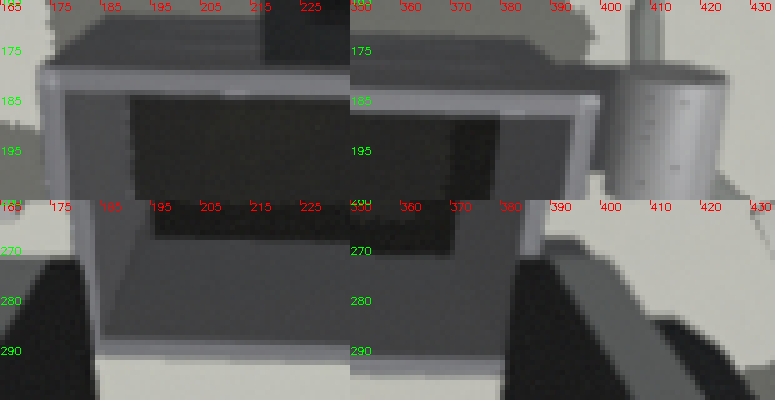

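View pics/z2.png

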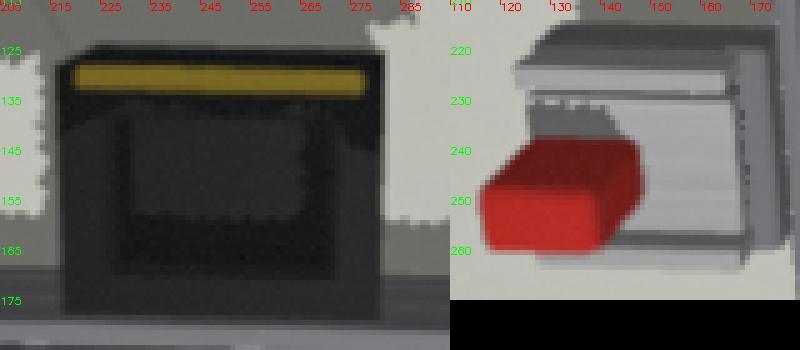

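View pics/z3.png

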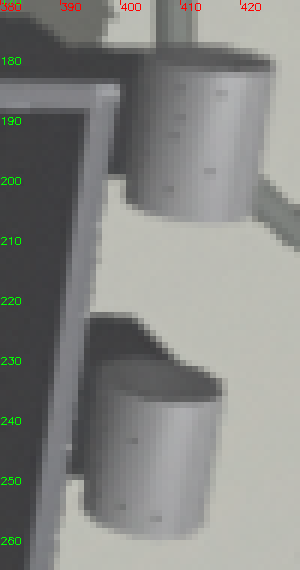

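```bash
cat > fitcase.py <<'E'
from h import *
from scipy.optimize import least_squares
def case_T(s):
    c,si=np.cos(s[2]),np.sin(s[2]); 
    return lambda P:np.array([[s[0]+c*p[0]-si*p[1],s[1]+si*p[0]+c*p[1],p[2]] for p in np.atleast_2d(P)])
E
python3 - <<'E'
from fitcase import *
v=np.load("v1.npz");p={k:v[k] for k in v.files}
M=[((-61,-107.5,50),(172.7,178)),((-56,-102.5,50),(178,183.2)),((-61,107.5,50),(400,183.8)),((-56,102.5,50),(394.6,187.5)),
((56,-102.5,50),(185,287.6)),((56,-102.5,6),(196,267.6)),((56,102.5,6),(371,271)),((-71.5+2,-21.5,48),(227.5,169.5)),((-69.5,21.5,48),(271.5,170.5))]
X=np.array([m[0] for m in M])/1000.;U=np.array([m[1] for m in M])-.5
f=lambda s:(proj("wrist",case_T(s)(X),p)-U)
r=least_squares(lambda s:f(s).ravel(),[.635,.169,-.5],loss="soft_l1")
print(r.x,np.degrees(r.x[2]));print(np.round(f(r.x),1))
# allow z offset and socket y
X2=X
g=lambda s:(proj("wrist",case_T(s)(X[:7]+[0,0,s[3]]),p)-U[:7])
r2=least_squares(lambda s:g(s).ravel(),[*r.x,0]);print(r2.x);print(np.round(g(r2.x),1))
np.save("case.npy",r.x)
# project into top
L={"rim--":(-61,-107.5,50),"rim-+":(-61,107.5,50),"rim++":(61,107.5,50),"rim+-":(61,-107.5,50),"mouth":(-66,119.5,53),"hm":(0,119.5,53)}
for k,P in L.items(): print(k,proj("top",case_T(r.x)(np.array(P)/1e3)).round(1), proj("wrist",case_T(r.x)(np.array(P)/1e3),p).round(1))
E
```

```text
[ 0.63414905  0.17410367 -0.52328022] -29.981748020722055
[[-1.5 -0.1]
 [-1.1  0. ]
 [ 0.2 -1.3]
 [-0.3  0.1]
 [ 0.1 -0. ]
 [-0.8 -0.1]
 [-0.1 -0.3]
 [35.7  0.8]
 [37.8  0.7]]
[ 0.6349425   0.17415549 -0.52606652 -0.00108796]
[[-0.4  0.1]
 [-0.1  0.1]
 [ 0.4 -0.5]
 [-0.1  0.7]
 [ 0.7 -0.2]
 [-0.3 -0.2]
 [-0.1 -0. ]]
rim-- [[261.9 189.5]] [[170.7 177.4]]
rim-+ [[190.2 155.2]] [[399.7 182. ]]
rim++ [[211.6 116.6]] [[384.8 294.7]]
rim+- [[282.5 149.6]] [[180.3 291.1]]
mouth [[185.1 154.6]] [[414.2 177.9]]
hm [[196.9 133.5]] [[404.9 243. ]]
```

```bash
cat > view.py <<'E'
from fitcase import *
def view(tag,pos,q):
    t=read_time_s();move_ptp(pos,q)
    p=camera_params("wrist");im=read_camera("wrist")[:,:,::-1];cv2.imwrite(f"pics/{tag}.png",im)
    np.savez(f"{tag}.npz",**{k:np.array(v) for k,v in p.items()},tcp=read_eef_pos(),rot=read_tcp_rot())
    print(tag,read_time_s()-t)
E
python3 - <<'E'
from view import *
s=np.load("case.npy");a=s[2];ey=np.array([-np.sin(a),np.cos(a)]);c=s[:2]
view("vB",[*(c-.05*ey),.24],quat(a+np.pi))
view("vC",[*(c+.05*ey),.24],quat(a))
b=cv2.imread("pics/vB.png");d=cv2.imread("pics/vC.png")
r=lambda i:cv2.resize(i,(800,600))
cv2.imwrite("pics/vB8.png",r(b));cv2.imwrite("pics/vC8.png",r(d))
E
```

```text
vB 1.4832999999999998
vC 2.3084
```

View pics/vB8.png

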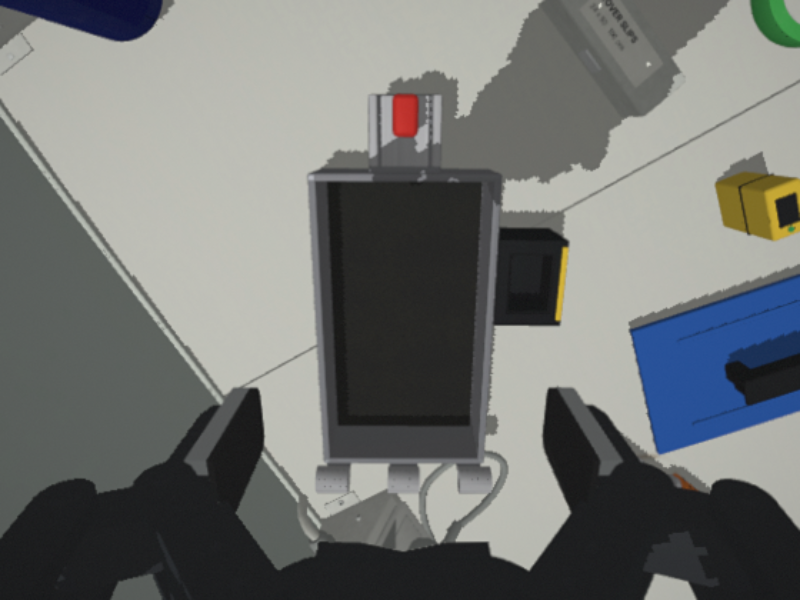

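View pics/vC8.png

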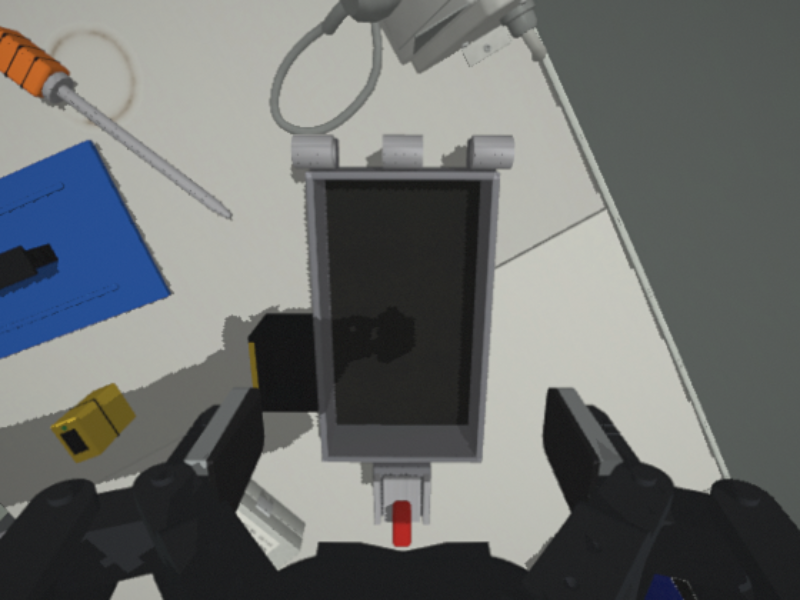

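```bash
cat > zoom.py <<'E'
import cv2,numpy as np
def tiles(img,cs,out,w=32,h=24,s=8,per=3):
    im=cv2.imread(img);rows=[];row=[]
    for (u,v) in cs:
        u0,v0=int(u-w/2),int(v-h/2)
        q=np.clip(im[v0:v0+h,u0:u0+w].astype(float)*1.5,0,255).astype(np.uint8)
        c=cv2.resize(q,(w*s,h*s),interpolation=cv2.INTER_NEAREST)
        for i in range(0,w,4): cv2.putText(c,str(u0+i),(i*s,8),0,.3,(0,0,255)); cv2.line(c,(i*s,8),(i*s,12),(0,0,255))
        for i in range(0,h,4): cv2.putText(c,str(v0+i),(0,i*s+4),0,.3,(0,220,0)); cv2.line(c,(20,i*s),(26,i*s),(0,220,0))
        row.append(cv2.copyMakeBorder(c,1,1,1,1,cv2.BORDER_CONSTANT,value=(255,255,0)))
        if len(row)==per: rows.append(np.hstack(row));row=[]
    if row:
        while len(row)<per: row.append(np.zeros_like(row[0]))
        rows.append(np.hstack(row))
    cv2.imwrite(out,np.vstack(rows))
E
python3 - <<'E'
from zoom import *
s=.7
tiles("pics/vB.png",[(310*s,172*s),(500*s,172*s),(327*s,460*s),(487*s,460*s),(335*s,477*s),(474*s,477*s),(340*s,420*s),(530*s,280*s),(404*s,115*s)],"pics/zB.png")
tiles("pics/vC.png",[(307*s,172*s),(497*s,172*s),(325*s,460*s),(480*s,460*s),(315*s,150*s),(402*s,150*s),(492*s,150*s),(337*s,423*s),(468*s,423*s)],"pics/zC.png")
E
```

```text
(no output)
```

View pics/zB.png

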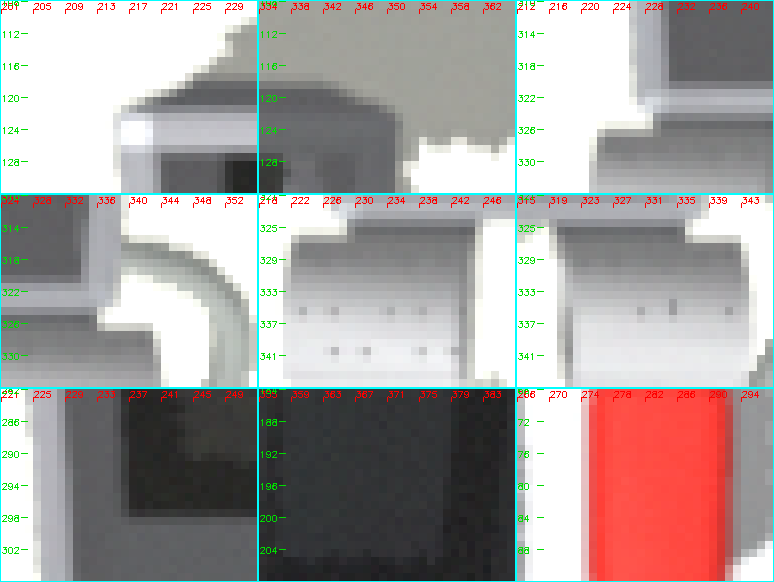

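View pics/zC.png

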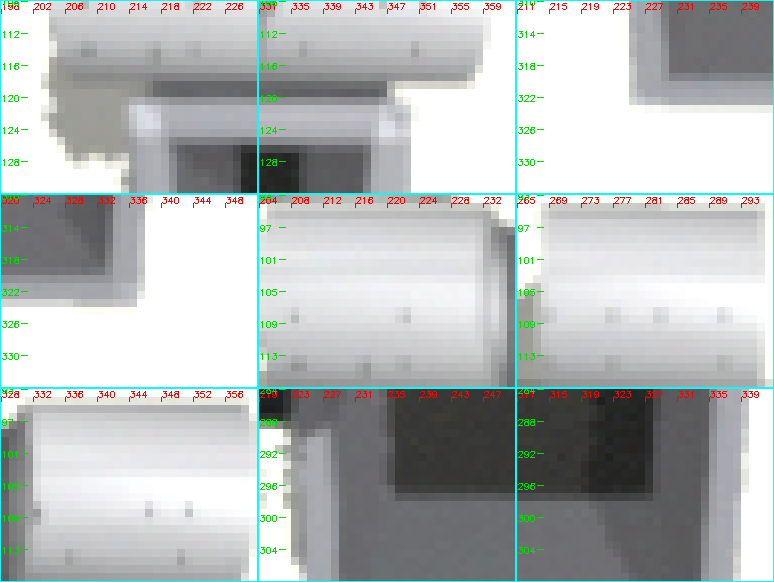

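```bash
cat > cal.py <<'E'
from fitcase import *
def camp(d,corr):
    # corr: camera extrinsic correction applied in camera frame
    p={k:d[k] for k in ("K","dist_coeffs","camera_from_world")}
    C=np.eye(4);C[:3,:3]=R.from_rotvec(corr[3:]).as_matrix();C[:3,3]=corr[:3]
    p["camera_from_world"]=C@p["camera_from_world"];return p
def wp(corr): return camp(camera_params("wrist"),corr)
E
python3 - <<'E'
from cal import *
o=lambda sx,sy:(61*sx,107.5*sy,50)
i=lambda sx,sy:(56*sx,102.5*sy,50)
f=lambda sx,sy:(56*sx,102.5*sy,6)
V={"v1":[(o(-1,-1),(172.7,178)),(i(-1,-1),(178,183.2)),(o(-1,1),(400,183.8)),(i(-1,1),(394.6,187.5)),(i(1,-1),(185,287.6)),(f(1,-1),(196,267.6)),(f(1,1),(371,271))],
"vB":[(o(1,-1),(215.75,122.1)),(i(1,-1),(221,127)),(o(-1,-1),(352,122.5)),(i(1,1),(231,321)),(i(-1,1),(334,321)),(f(1,1),(237,300))],
"vC":[(o(-1,1),(214.2,120.1)),(i(-1,1),(219.9,126.1)),(o(1,1),(349.75,120.1)),(i(1,1),(345,126.1)),(o(-1,-1),(225.25,323.2)),(i(-1,-1),(230,320)),(o(1,-1),(337.75,323.9)),(i(1,-1),(334,320.1)),(f(-1,-1),(236.1,297.4)),(f(1,-1),(328,298))]}
D={k:np.load(k+".npz") for k in V}
def res(s,full=False):
    out=[]
    for k,m in V.items():
        X=np.array([a[0] for a in m])/1e3;U=np.array([a[1] for a in m])-.5
        out.append(proj("wrist",case_T(s[:3])(X),camp(D[k],s[3:9]))-U)
    if full: return out
    return np.r_[np.vstack(out).ravel()/.5,s[3:6]/.002,s[6:9]/.004]
r=least_squares(res,[.634,.174,-.525]+[0]*6)
print(r.x[:3],np.degrees(r.x[2]),"corr mm",r.x[3:6]*1e3,"deg",np.degrees(r.x[6:9]))
for k in res(r.x,1):print(np.round(k,1).tolist())
J=r.jac;print("std",np.sqrt(np.diag(np.linalg.inv(J.T@J)))[:3])
np.save("case.npy",r.x[:3]);np.save("corr.npy",r.x[3:9])
E
```

```text
[ 0.63502514  0.17404569 -0.5257589 ] -30.12376618776616 corr mm [ 0.35003869 -1.87836567  1.358347  ] deg [-0.27911329 -0.01731435  0.0115501 ]
[[-0.1, 0.3], [0.3, 0.3], [0.4, -0.4], [-0.1, 0.9], [0.9, 0.1], [-0.2, 0.2], [0.0, 0.4]]
[[-0.3, -0.4], [0.3, 0.4], [-0.2, -0.4], [0.3, -0.0], [0.6, 0.1], [-0.6, -1.6]]
[[-0.5, -0.1], [-0.3, -0.4], [0.6, 0.3], [-0.5, -0.1], [0.3, 0.5], [-0.1, -0.1], [-0.0, 0.1], [-0.6, 0.0], [-0.9, -0.1], [0.3, -0.4]]
std [0.00011571 0.00011577 0.00399955]
```

```bash
python3 - <<'E'
from cal import *
from view import view
s=np.load("case.npy");co=np.load("corr.npy");T=case_T(s)
p1=camp(np.load("v1.npz"),co)
c,si=np.cos(s[2]),np.sin(s[2])
def loc(w): d=w[:2]-s[:2];return np.array([c*d[0]+si*d[1],-si*d[0]+c*d[1]])*1e3
for uv in [(227.5,169.5),(271.5,170.5)]: print("sock bevel corner",loc(atz("wrist",np.array(uv)-.5,.048,p1)))
for uv in [(217,124),(280.5,125.5),(217,178),(280.5,178)]: print("housing top corner",loc(atz("wrist",np.array(uv)-.5,.048,p1)))
view("vD",[.40,.12,.24],quat(np.radians(16)))
print(read_qpos())
cv2.imwrite("pics/vD8.png",cv2.resize(cv2.imread("pics/vD.png"),(800,600)))
E
```

```text
sock bevel corner [-70.05367299 -55.82502482]
sock bevel corner [-70.02251536 -14.60114935]
housing top corner [-111.57908782  -64.34683907]
housing top corner [-111.47625098   -7.07285256]
housing top corner [-61.68289514 -65.95484027]
housing top corner [-63.0309892   -6.01781351]
vD 1.1250000000000009
[-0.8794863  -0.08552559  0.47482078  2.15155518  0.04501725  1.06660859
 -0.15113884]
```

View pics/vD8.png

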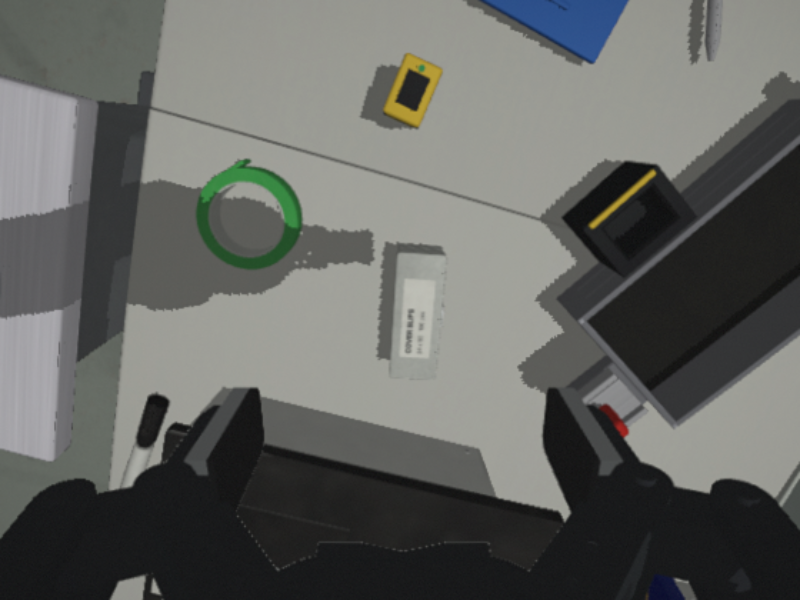

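```bash
python3 - <<'E'
from cal import *
co=np.load("corr.npy");p=camp(np.load("vD.npz"),co)
W=lambda u,v,z:atz("wrist",(u*.7-.5,v*.7-.5),z,p)
b=np.array([W(*x,.033) for x in [(398,252),(446,254),(438,378),(390,376)]])
print(b.round(4),b.mean(0),[np.linalg.norm(b[i]-b[(i+1)%4]) for i in range(4)])
l=(b[2]+b[3]-b[0]-b[1]);print("long ang",np.degrees(np.arctan2(l[1],l[0])))
print("printer base",W(265,395,0),W(480,450,0)," top edge at .1",W(262,447,.1),W(562,515,.1), W(262,447,.06),W(262,447,.14))
E
python3 -c "
from zoom import *
s=.7
tiles('pics/vD.png',[(398*s,252*s),(446*s,254*s),(438*s,378*s),(390*s,376*s),(410*s,80*s),(425*s,100*s)],'pics/zD.png')"
```

```text
[[0.3975 0.1208 0.033 ]
 [0.4298 0.1286 0.033 ]
 [0.4526 0.0359 0.033 ]
 [0.4174 0.0277 0.033 ]] [0.42433549 0.07824681 0.033     ] [np.float64(0.03323554360768019), np.float64(0.09539688972326868), np.float64(0.03612216541062156), np.float64(0.09526098815860971)]
long ang -77.0606466004075
printer base [ 0.32484906 -0.03494458  0.        ] [ 0.5158637  -0.03683921  0.        ]  top edge at .1 [ 0.34510141 -0.00955388  0.1       ] [ 0.54894949 -0.00785158  0.1       ] [ 0.33977812 -0.0402791   0.06      ] [0.3504247  0.02117133 0.14      ]
```

View pics/zD.png

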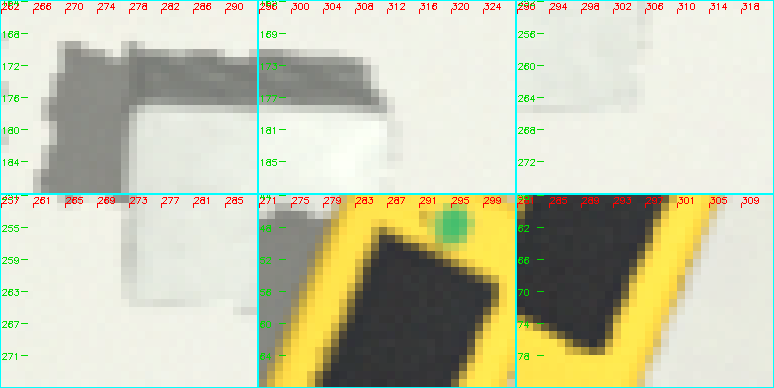

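```bash
cat > act.py <<'E'
from cal import *
S=np.load("case.npy");CO=np.load("corr.npy")
ex=np.array([np.cos(S[2]),np.sin(S[2])]);ey=np.array([-ex[1],ex[0]])
def cw(x,y): return S[:2]+x/1e3*ex+y/1e3*ey
def st(m=""): print(m,"t%.1f"%read_time_s(),"pos",np.round(read_eef_pos(),4),"gap %.4f"%read_finger_gap(),"F",np.round(read_ft_force(),1))
E
python3 - <<'E'
from act import *
b=[.4243,.0773];q=quat(np.radians(13))
move_gripper(.075,50)
move_ptp([*b,.10],q);movel([*b,.025],q,.15);st("down")
move_gripper(.02,50);st("grip")
movel([*b,.12],q,.2);st("lift")
qc=quat(S[2]+np.pi/2)
c=cw(0,-56)
move_ptp([*c,.13],qc);st("over")
movel([*c,.036],qc,.12);st("low")
snap("wrist","b1low")
movel([*c,.0325],qc,.03);st("placed")
move_gripper(.048);st("rel")
movel([*c,.14],qc,.2)
snap("wrist","b1rel",1.42)
E
```

```text
down t10.5 pos [0.4256 0.0781 0.0261] gap 0.0755 F [-0.4  0.8 -0.3]
grip t10.9 pos [0.4254 0.0777 0.026 ] gap 0.0341 F [-0.8 -1.2  6.4]
lift t11.6 pos [0.4235 0.0774 0.1194] gap 0.0342 F [ 0.1  0.7 -1.2]
over t12.4 pos [0.6049 0.1247 0.1278] gap 0.0341 F [ 0.  -0.  -1.4]
low t13.4 pos [0.6077 0.1257 0.0368] gap 0.0342 F [ 0.3 -0.4 -0.4]
placed t13.7 pos [0.607  0.1257 0.0327] gap 0.0339 F [ 0.8 -0.3 -0.7]
rel t14.0 pos [0.6072 0.1256 0.0328] gap 0.0479 F [-0.4  0.3 -0.8]
```

View pics/b1rel.png

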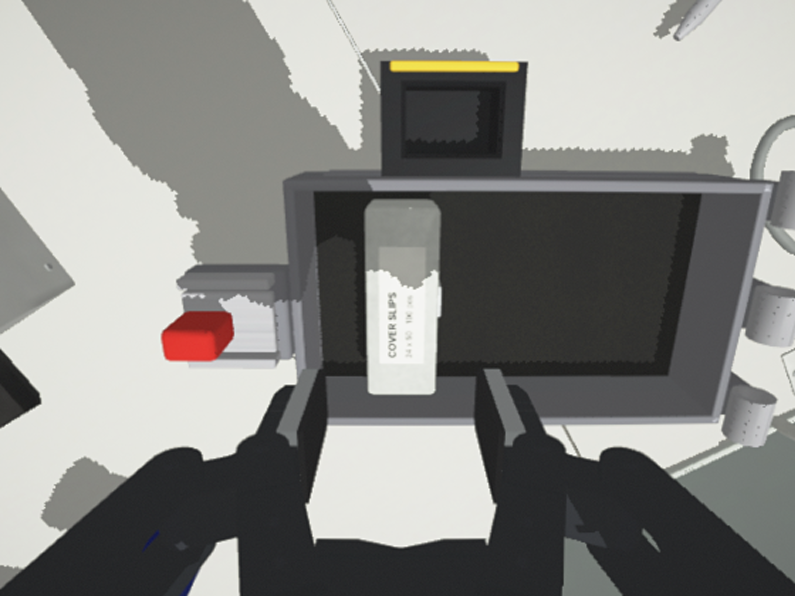

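```bash
python3 - <<'E'
from act import *
from view import view
move_gripper(.075)
c=cw(0,-56);movel([*c,.26],None,.3)
for a in [15,195]:print(inverse_kinematics([.41,-.29,.24],quat(np.radians(a))))
view("vE",[.41,-.28,.24],quat(np.radians(15)))
print(read_qpos())
cv2.imwrite("pics/vE8.png",cv2.resize(cv2.imread("pics/vE.png"),(800,600)))
E
```

```text
[-0.41190488  0.16451011  1.04098432  1.99391376 -0.16184576  1.0695411
  0.96322845]
[-0.65516091  0.36836022  1.41755573  1.99841321 -0.40674558  1.11864719
 -1.94220066]
vE 1.708400000000001
[-0.42886246  0.14147677  1.02516     2.00493954 -0.13805687  1.06638149
  0.92439725]
```

View pics/vE8.png

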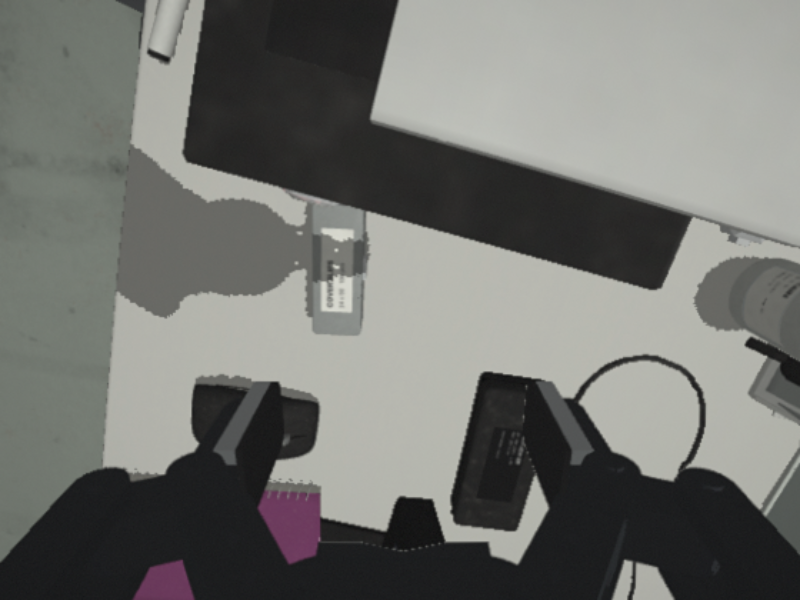

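```bash
python3 - <<'E'
from cal import *
co=np.load("corr.npy");p=camp(np.load("vE.npz"),co)
W=lambda u,v,z:atz("wrist",(u*.7-.5,v*.7-.5),z,p)
b=np.array([W(*x,.033) for x in [(314,206),(366,209),(360,334),(312,332)]])
print(b.round(4),b.mean(0),[np.linalg.norm(b[i]-b[(i+1)%4]) for i in range(4)])
l=(b[2]+b[3]-b[0]-b[1]);print("long ang",np.degrees(np.arctan2(l[1],l[0])))
for z in (.06,.08,.1):print("printer top",z,W(190,160,z),W(345,202,z),W(655,288,z), "upper", W(375,122,z+.06))
E
python3 -c "
from zoom import *
s=.7
tiles('pics/vE.png',[(314*s,204*s),(366*s,210*s),(360*s,334*s),(312*s,332*s)],'pics/zE.png',per=2)"
```

```text
[[ 0.3455 -0.2618  0.033 ]
 [ 0.3798 -0.2546  0.033 ]
 [ 0.3974 -0.3438  0.033 ]
 [ 0.3632 -0.3515  0.033 ]] [ 0.37148987 -0.30288699  0.033     ] [np.float64(0.03501795829091004), np.float64(0.0908876020265873), np.float64(0.03501775957436199), np.float64(0.0914292301127666)]
long ang -78.85361443363294
printer top 0.06 [ 0.27055026 -0.24934519  0.06      ] [ 0.36727977 -0.24965342  0.06      ] [ 0.57598564 -0.25018942  0.06      ] upper [ 0.37720164 -0.20028663  0.12      ]
printer top 0.08 [ 0.27851282 -0.24635374  0.08      ] [ 0.36890254 -0.24664177  0.08      ] [ 0.56392952 -0.24714264  0.08      ] upper [ 0.37841213 -0.20056536  0.14      ]
printer top 0.1 [ 0.28647539 -0.24336229  0.1       ] [ 0.37052531 -0.24363012  0.1       ] [ 0.5518734  -0.24409586  0.1       ] upper [ 0.37962262 -0.20084408  0.16      ]
```

View pics/zE.png

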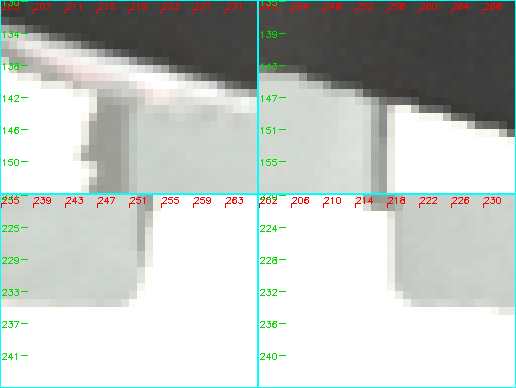

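```bash
python3 - <<'E'
from act import *
d=np.array([.193,-.981]);b=np.array([.3709,-.3001])+.015*d;q=quat(np.radians(11.15))
move_gripper(.065,50)
move_ptp([*b,.12],q);movel([*b,.026],q,.12);st("down")
move_gripper(.02,50);st("grip")
movel([*b,.22],q,.2);st("lift")
snap("wrist","b2lift")
qc=quat(S[2]+np.pi/2)
c=cw(15,3)
move_ptp([*c,.20],qc);st("over")
movel([*c,.06],qc,.15);pause(.2);st("mid")
snap("wrist","b2low",1.42)
E
```

```text
down t19.1 pos [ 0.3746 -0.3153  0.0268] gap 0.0651 F [-0.1 -0.1 -0.1]
grip t19.5 pos [ 0.3746 -0.3155  0.0269] gap 0.0341 F [-0.8 -0.6  5.8]
lift t20.6 pos [ 0.373  -0.3139  0.2189] gap 0.0337 F [-0.3  0.4 -1.1]
over t22.7 pos [0.6497 0.1659 0.2008] gap 0.0341 F [-0.  -0.4 -1.2]
mid t24.0 pos [0.6503 0.1693 0.0612] gap 0.0343 F [-0.5  1.2 -0.1]
```

View pics/b2low.png

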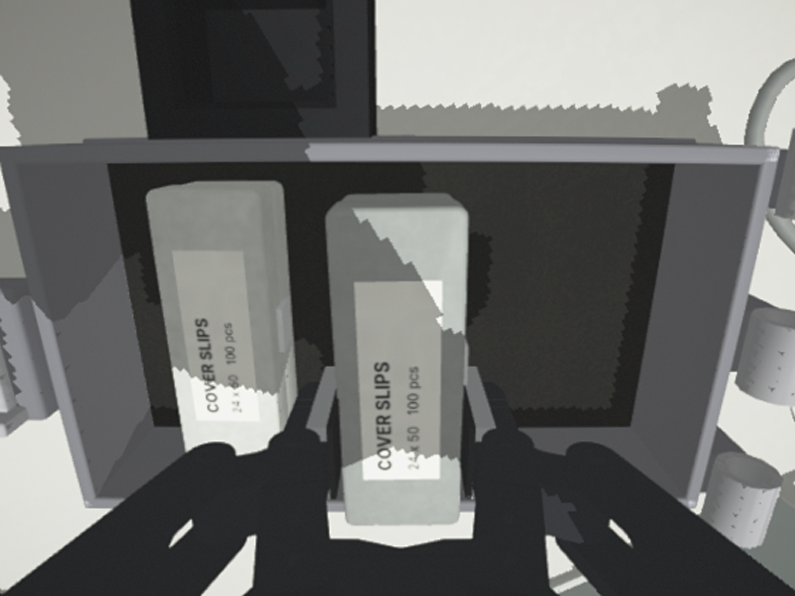

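```bash
python3 - <<'E'
from act import *
qc=quat(S[2]+np.pi/2)
c=cw(15,5)
movel([*c,.05],qc,.05);st()
movel([*c,.0345],qc,.05);pause(.2);st("low")
movel([*c,.033],qc,.03);st("placed")
move_gripper(.046);st("rel")
movel([*c,.16],qc,.2);st()
snap("wrist","b2rel",1.42);snap("top","t4",5,(180,110,300,210))
E
```

```text
t24.4 pos [0.6499 0.1711 0.0491] gap 0.0346 F [ 0.1 -0.1  0.1]
low t25.0 pos [0.6505 0.1708 0.0345] gap 0.0341 F [ 0.1 -0.7 -0.9]
placed t25.3 pos [0.6508 0.1709 0.0332] gap 0.0339 F [ 0.5 -0.2  0.4]
rel t25.6 pos [0.6505 0.1708 0.0331] gap 0.0458 F [-0.   0.8  0.5]
 t26.4 pos [0.6495 0.1711 0.1588] gap 0.0460 F [ 0.1 -0.5  0.1]
```

View pics/b2rel.png

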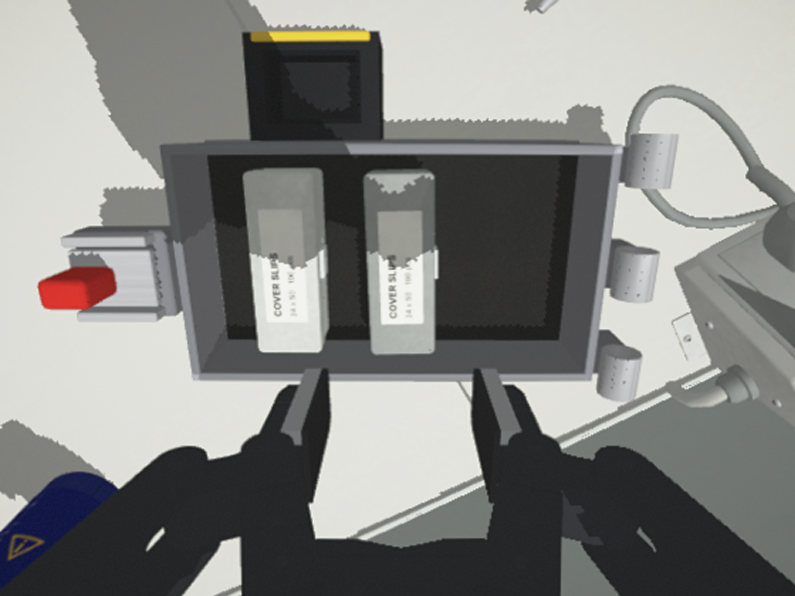

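```bash
python3 - <<'E'
from act import *
from view import view
snap("top","t5",1.42)
move_gripper(.075)
view("vF",[.345,.365,.26],quat(np.radians(81)))
print(read_qpos())
cv2.imwrite("pics/vF8.png",cv2.resize(cv2.imread("pics/vF.png"),(800,600)))
E
```

```text
vF 1.4500000000000028
[-2.06215417  0.21473101  1.31580238  1.97514015 -0.23023706  1.12111645
  0.76064706]
```

View pics/vF8.png

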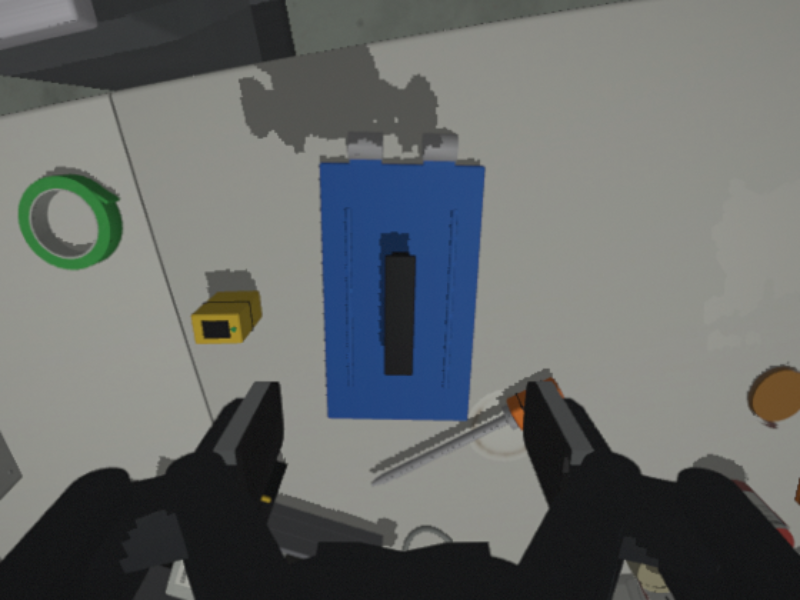

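View pics/t5.png

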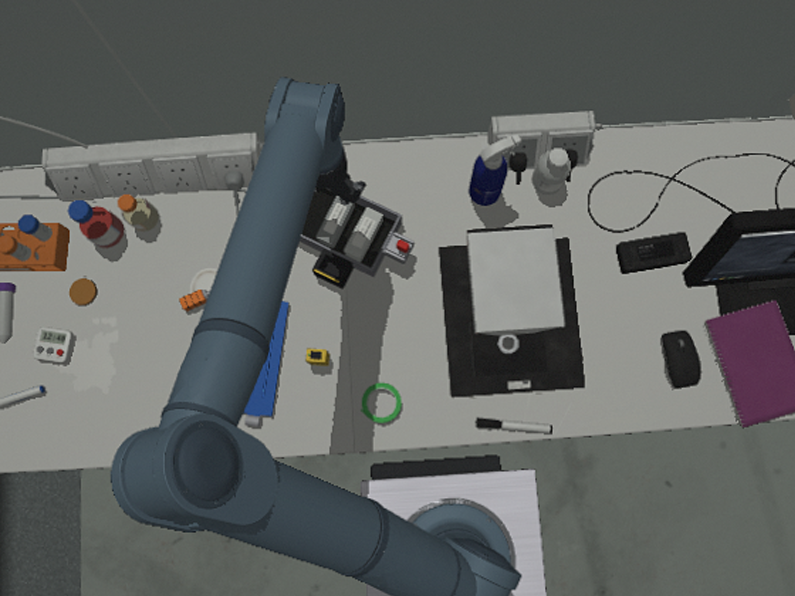

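```bash
python3 -c "
from zoom import *
s=.7
tiles('pics/vF.png',[(320*s,163*s),(484*s,167*s),(468*s,418*s),(328*s,417*s),(386*s,258*s),(413*s,258*s),(412*s,372*s),(386*s,372*s),(360*s,145*s)],'pics/zF.png')"
```

```text
(no output)
```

View pics/zF.png

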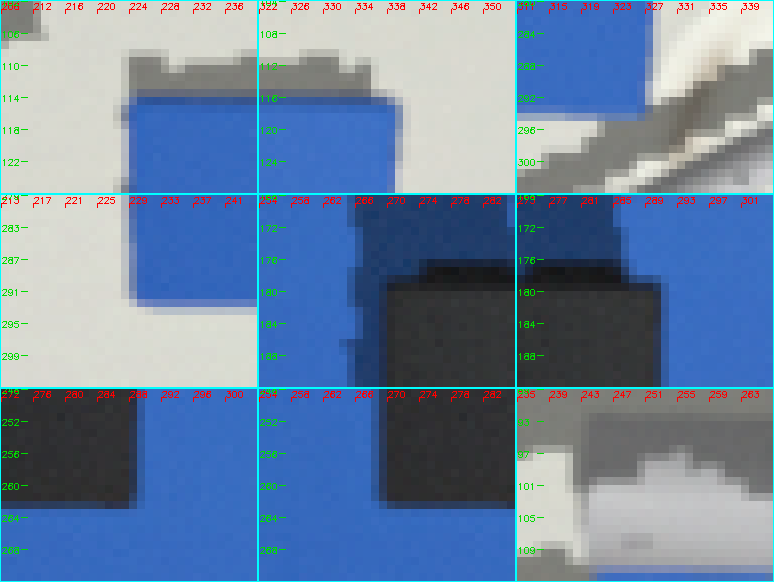

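```bash
python3 - <<'E'
from cal import *
co=np.load("corr.npy");p=camp(np.load("vF.npz"),co)
U=np.array([(223.75,114.1),(339.75,116.1),(327.75,294.3),(229.5,292.3),(270.1,179.1),(291,179.1),(288.9,262),(269.5,262)])-.5
# image up = +y lid(knuckle); which side is +x : viewed from above, +y up => +x right
X=lambda zc:np.array([(-61,107.5,14),(61,107.5,14),(61,-107.5,14),(-61,-107.5,14),(-11,45,zc),(11,45,zc),(11,-45,zc),(-11,-45,zc)])/1e3
f=lambda s:proj("wrist",case_T(s[:3])(X(s[3]*1e3)+np.array([0,0,s[4]])),p)-U
r=least_squares(lambda s:f(s).ravel(),[.39,.355,np.radians(81),.05,0])
print(r.x,np.degrees(r.x[2]));print(f(r.x).round(1).tolist())
g=lambda s:f([*s,0]);r=least_squares(lambda s:g(s).ravel(),[.39,.355,np.radians(81),.05])
print(r.x,np.degrees(r.x[2]));print(g(r.x).round(1).tolist())
np.save("lid.npy",r.x)
E
```

```text
[ 3.93185368e-01  3.53445544e-01  1.39379620e+00  4.97434173e-02
 -1.02821413e-03] 79.85863983737443
[[-0.1, -0.7], [0.0, -0.5], [-0.1, -0.2], [0.0, 0.3], [-0.5, 1.0], [0.6, 1.4], [0.4, -0.6], [-0.4, -0.9]]
[0.39297749 0.35348334 1.39379615 0.04923813] 79.85863684226405
[[-0.3, -0.9], [0.2, -0.7], [0.0, 0.2], [-0.1, 0.6], [-0.5, 0.9], [0.6, 1.3], [0.5, -0.5], [-0.5, -0.9]]
```

```bash
python3 - <<'E'
from act import *
L=np.load("lid.npy");q=quat(L[2])
move_gripper(.060,80)
move_ptp([*L[:2],.12],q);movel([*L[:2],.0355],q,.1);pause(.3);st("down")
move_gripper(.0,80);st("grip")
movel([*L[:2],.06],q,.05);pause(.3);st("lift")
movel([*L[:2],.20],q,.15);st("lift2")
snap("wrist","lidlift",1.42);snap("side","lidside",1.42)
E
```

```text
down t30.6 pos [0.3931 0.3538 0.0359] gap 0.0598 F [-0.4  0.4  0.3]
grip t31.0 pos [0.393  0.3536 0.0357] gap 0.0200 F [-1.1 -1.1  3.6]
lift t32.0 pos [0.3928 0.3533 0.0598] gap 0.0203 F [ 0.1  0.5 -3.1]
lift2 t33.1 pos [0.3921 0.353  0.199 ] gap 0.0200 F [ 0.5 -0.7 -3.7]
```

View pics/lidlift.png

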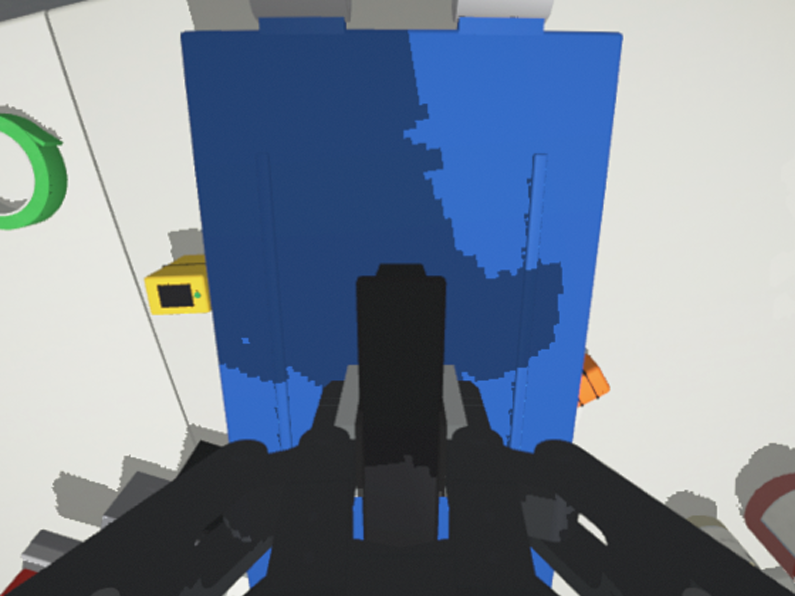

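View pics/lidside.png

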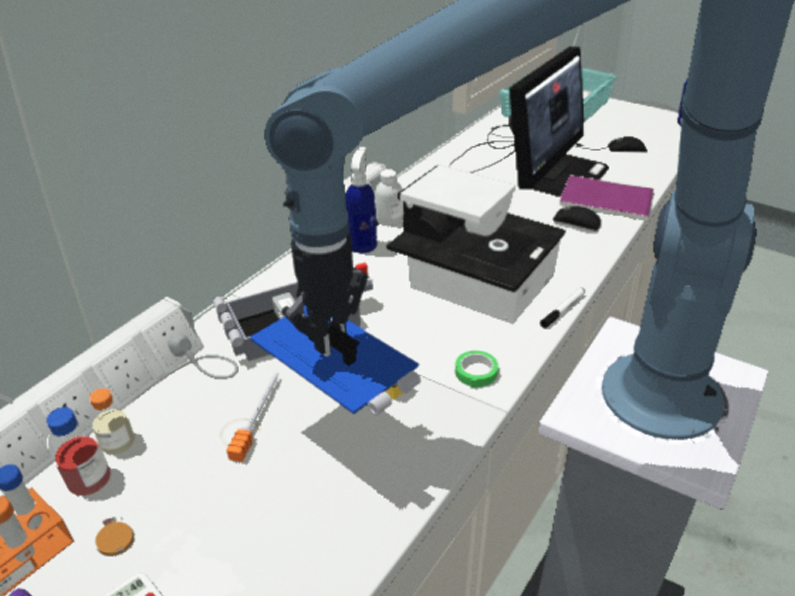

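```bash
python3 - <<'E'
from act import *
co=CO
p=wp(co);tcp=np.array(read_eef_pos());Rm=R.from_quat(read_tcp_rot())
# predicted corners of lid in hand: lid axes: y = tool x, x= tool y , z=-tool z
dz=.0360-.0357
P=[]
for x,y,z in [(-61,107.5,-22),(61,107.5,-22)]:
    P.append(tcp+Rm.apply(np.array([y,x,-z])/1e3))
print("pred",proj("wrist",P,p)*1.42,"seen 181,33 / 622,33")
q=quat(S[2])
move_ptp([*S[:2],.16],q);st("over");pause(.3)
print("joints",np.round(read_qpos(),2))
movel([*S[:2],.115],q,.1);pause(.3);st("mid")
snap("wrist","lidmid",1.42);snap("side","lidmids",3,(120,150,300,290))
E
```

```text
pred [[181.15832792  22.80074622]
 [626.75288746  23.19453024]] seen 181,33 / 622,33
over t34.3 pos [0.6345 0.1757 0.1594] gap 0.0200 F [-0.3  0.2 -3. ]
joints [-1.16  0.93  1.3   1.69 -0.94  1.28 -0.18]
mid t35.5 pos [0.6355 0.174  0.1157] gap 0.0201 F [ 0.2 -0.1 -3. ]
```

View pics/lidmid.png

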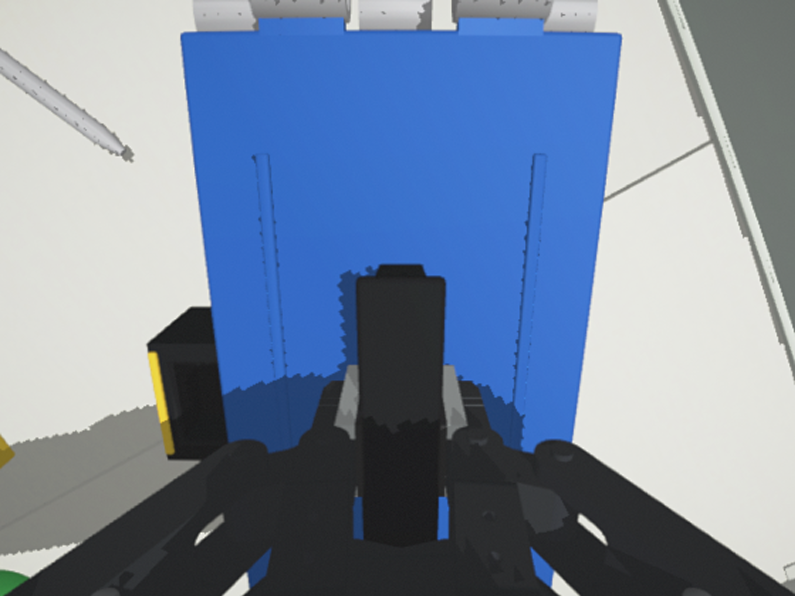

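View pics/lidmids.png

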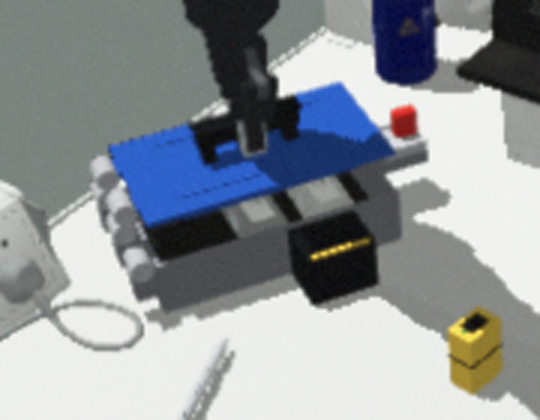

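```bash
python3 - <<'E'
from act import *
p=wp(CO);tcp=np.array(read_eef_pos());Rm=R.from_quat(read_tcp_rot())
def L(P,dy=0,dz=0): return proj("wrist",[tcp+Rm.apply(np.array([y+dy,x,-(z+dz)])/1e3) for x,y,z in P],p)*1.42
P=[(-61,107.5,-22),(61,107.5,-22),(-11,45,12),(11,45,12),(-7,49,8)]
for dy,dz in [(0,0),(-2.5,0),(-2,-1)]: print(dy,dz,L(P,dy,dz).round(0).tolist())
print("case knuckle ends top",[(x,proj("wrist",np.r_[cw(x,119.5),.063],p).round(1)[0]*1.42) for x in (-66,-42,-12,12,42,66)])
print("case rim corner/sock",proj("wrist",[np.r_[cw(-111,-7),.048]],p)*1.42)
E
python3 -c "
from zoom import *
import cv2
im=cv2.imread('pics/lidmid.png');cv2.imwrite('pics/lm.png',cv2.resize(im[0:80,150:650],None,fx=1.6,fy=3))"
```

```text
0 0 [[173.0, 29.0], [618.0, 28.0], [349.0, 282.0], [440.0, 282.0], [366.0, 262.0]]
-2.5 0 [[174.0, 38.0], [617.0, 38.0], [349.0, 292.0], [440.0, 292.0], [366.0, 272.0]]
-2 -1 [[176.0, 37.0], [615.0, 37.0], [350.0, 289.0], [439.0, 289.0], [367.0, 269.0]]
case knuckle ends top [(-66, array([194.256,   8.804])), (-42, array([266.818,   7.526])), (-12, array([358.55 ,   6.674])), (12, array([432.39 ,   6.674])), (42, array([524.122,   7.526])), (66, array([596.826,   8.804]))]
case rim corner/sock [[141.14646103 345.04041598]]
```

View pics/lm.png

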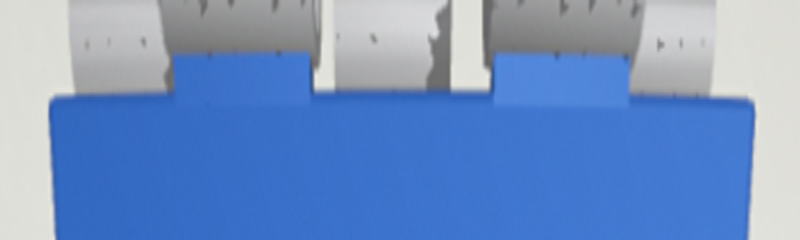

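```bash
python3 - <<'E'
from act import *
A=[];B=[];Q=[]
for i in range(12):
    A.append(read_eef_pos());Q.append(read_tcp_rot());B.append(np.array(camera_params("wrist")["camera_from_world"]));pause(.01)
A=np.array(A);Q=np.array(Q);B=np.array(B)
print(A.mean(0),A.std(0),Q.std(0)); O=np.array([-b[:3,:3].T@b[:3,3] for b in B]);print(O.mean(0),O.std(0))
p=wp(CO);tcp=A.mean(0);Rm=R.from_quat(quat(S[2]))
b=B.mean(0);u,_,vt=np.linalg.svd(b[:3,:3]);b[:3,:3]=u@vt
C=camera_params("wrist");C["camera_from_world"]=b;p=camp(C,CO)
def L(P,dy=0,dz=0): return proj("wrist",[tcp+Rm.apply(np.array([y+dy,x,-(z+dz)])/1e3) for x,y,z in P],p)*1.42
P=[(-61,107.5,-22),(61,107.5,-22),(-11,45,12),(11,45,12),(-7,49,8)]
for dy,dz in [(0,0),(-2.5,0),(-2,-1)]: print(dy,dz,L(P,dy,dz).round(0).tolist())
print("case knuckle ends top",[(x,proj("wrist",np.r_[cw(x,119.5),.063],p).round(1)[0]*1.42) for x in (-66,-42,-12,12,42,66)])
E
```

```text
[0.63519763 0.17410005 0.11534796] [4.14166860e-05 9.25216249e-06 6.44986429e-05] [8.80638651e-06 1.52981538e-05 5.14030615e-05 1.90825604e-05]
[0.67684023 0.2423906  0.238556  ] [3.01091402e-05 9.04479019e-06 7.01619183e-05]
0 0 [[173.0, 29.0], [618.0, 29.0], [349.0, 282.0], [440.0, 282.0], [366.0, 262.0]]
-2.5 0 [[174.0, 39.0], [616.0, 39.0], [349.0, 292.0], [440.0, 292.0], [366.0, 272.0]]
-2 -1 [[176.0, 37.0], [615.0, 37.0], [350.0, 289.0], [439.0, 289.0], [367.0, 269.0]]
case knuckle ends top [(-66, array([194.256,   8.662])), (-42, array([266.96 ,   7.242])), (-12, array([358.834,   6.39 ])), (12, array([432.532,   6.39 ])), (42, array([524.548,   7.242])), (66, array([597.252,   8.52 ]))]
```

```bash
python3 - <<'E'
from act import *
Rm=R.from_quat(read_tcp_rot());t=np.array(read_eef_pos())
print("rot err deg",np.degrees((Rm*R.from_quat(quat(S[2])).inv()).as_rotvec()))
b=np.array(camera_params("wrist")["camera_from_world"]);o=-b[:3,:3].T@b[:3,3]
print("cam in tool",Rm.apply(o-t,inverse=True));print(np.round(Rm.as_matrix().T@b[:3,:3].T,4))
for k in ["v1","vB","vC","vD","vE","vF"]:
    d=np.load(k+".npz")
    if "tcp" in d.files:
        b=d["camera_from_world"];o=-b[:3,:3].T@b[:3,3];r=R.from_quat(d["rot"]);print(k,r.apply(o-d["tcp"],inverse=True)*1e3)
E
```

```text
rot err deg [ 0.00947838 -0.01574744  0.00369568]
cam in tool [ 0.08003103  0.00180062 -0.1231971 ]
[[ 1.000e-04 -9.500e-01 -3.122e-01]
 [ 1.000e+00  2.000e-04 -4.000e-04]
 [ 5.000e-04 -3.122e-01  9.500e-01]]
vB [  80.30921538   -1.8644948  -123.19523915]
vC [  80.12010307    1.6765198  -123.13298198]
vD [  78.72279358    0.81623778 -123.45082263]
vE [  78.78097364    1.18077647 -123.16033386]
vF [  78.71979673   -0.69278262 -123.2005325 ]
```

```bash
cat > fit2.py <<'E'
from cal import *
rows=[];rhs=[]
for k in ["vB","vC","vD","vE","vF"]:
    d=np.load(k+".npz");b=d["camera_from_world"];o=-b[:3,:3].T@b[:3,3];r=R.from_quat(d["rot"]).as_matrix()
    rows.append(np.hstack([np.eye(3)[:2],r.T[:2,:2]]));rhs.append((r.T@(o-d["tcp"]))[:2])
sol=np.linalg.lstsq(np.vstack([np.array(x)[:, [0,1,3,4]] for x in rows]),np.hstack(rhs),rcond=None)
print("c,e mm",sol[0]*1e3,sol[1]);e=np.r_[sol[0][2:],0]
o=lambda sx,sy:(61*sx,107.5*sy,50)
i=lambda sx,sy:(56*sx,102.5*sy,50)
f=lambda sx,sy:(56*sx,102.5*sy,6)
V={"v1":[(o(-1,-1),(172.7,178)),(i(-1,-1),(178,183.2)),(o(-1,1),(400,183.8)),(i(-1,1),(394.6,187.5)),(i(1,-1),(185,287.6)),(f(1,-1),(196,267.6)),(f(1,1),(371,271))],
"vB":[(o(1,-1),(215.75,122.1)),(i(1,-1),(221,127)),(o(-1,-1),(352,122.5)),(i(1,1),(231,321)),(i(-1,1),(334,321)),(f(1,1),(237,300))],
"vC":[(o(-1,1),(214.2,120.1)),(i(-1,1),(219.9,126.1)),(o(1,1),(349.75,120.1)),(i(1,1),(345,126.1)),(o(-1,-1),(225.25,323.2)),(i(-1,-1),(230,320)),(o(1,-1),(337.75,323.9)),(i(1,-1),(334,320.1)),(f(-1,-1),(236.1,297.4)),(f(1,-1),(328,298))]}
D={k:np.load(k+".npz") for k in V}
def shift(d,e):
    p={k:d[k] for k in ("K","dist_coeffs","camera_from_world")};T=np.array(p["camera_from_world"]).copy();T[:3,3]+=T[:3,:3]@e;p["camera_from_world"]=T;return p
def res(s,full=False,e=e):
    out=[]
    for k,m in V.items():
        X=np.array([a[0] for a in m])/1e3;U=np.array([a[1] for a in m])-.5
        out.append(proj("wrist",case_T(s[:3])(X),camp(shift(D[k],e+[0,0,s[3]]),s[4:10]))-U)
    if full: return out
    return np.r_[np.vstack(out).ravel()/.5,s[4:7]/prior[0],s[7:10]/prior[1]]
if __name__=="__main__":
  for prior in [(1e-7,1e-7),(.002,.004)]:
    r=least_squares(res,[.634,.174,-.525,0]+[0]*6)
    print(r.x[:4],np.degrees(r.x[2]),"corr mm",r.x[4:7]*1e3,"deg",np.degrees(r.x[7:10]),"cost",r.cost)
    for k in res(r.x,1):print(np.round(k,1).tolist())
    if prior[0]<1e-5: np.save("case2.npy",r.x[:3]);np.save("e.npy",e+[0,0,r.x[3]])
E
python3 fit2.py
```

```text
c,e mm [ 8.01789953e+01 -7.00945589e-02  1.42765378e+00 -9.92038928e-01] [1.21534348e-07]
[ 0.6336639   0.17506291 -0.52621335 -0.00071993] -30.14980384832435 corr mm [2.04165989e-07 8.19650733e-08 2.69395203e-08] deg [-2.22900702e-09  4.13036077e-09 -2.50129247e-10] cost 26.361777465673452
[[-0.5, 0.3], [-0.2, 0.4], [0.5, -0.3], [-0.0, 1.0], [0.6, 0.1], [-0.4, 0.0], [-0.1, 0.3]]
[[-0.8, -0.4], [-0.2, 0.4], [-0.2, -0.4], [0.1, -0.1], [0.3, 0.1], [-0.9, -1.8]]
[[-0.9, -0.2], [-0.7, -0.5], [0.7, 0.1], [-0.5, -0.2], [0.1, 0.3], [-0.3, -0.3], [-0.2, -0.1], [-0.8, -0.1], [-1.1, -0.4], [0.2, -0.7]]
[ 0.63359868  0.1750373  -0.52575411 -0.00200885] -30.12349170974523 corr mm [ 0.34321046 -1.42860838 -0.46188991] deg [-0.30543283 -0.01652225  0.01181158] cost 20.044370429421022
[[-0.0, 0.3], [0.3, 0.3], [0.3, -0.4], [-0.1, 0.9], [0.9, 0.1], [-0.2, 0.2], [0.0, 0.4]]
[[-0.2, -0.4], [0.4, 0.4], [-0.2, -0.4], [0.3, -0.0], [0.6, 0.1], [-0.6, -1.6]]
[[-0.5, -0.1], [-0.3, -0.4], [0.6, 0.3], [-0.5, -0.1], [0.3, 0.5], [-0.0, -0.1], [-0.0, 0.1], [-0.6, 0.0], [-0.9, -0.0], [0.3, -0.4]]
```

```bash
cat > act.py <<'E'
from cal import *
S=np.load("case2.npy");E=np.load("e.npy")
ex=np.array([np.cos(S[2]),np.sin(S[2])]);ey=np.array([-ex[1],ex[0]])
def cw(x,y): return S[:2]+x/1e3*ex+y/1e3*ey
def st(m=""): print(m,"t%.1f"%read_time_s(),"pos",np.round(read_eef_pos(),4),"gap %.4f"%read_finger_gap(),"F",np.round(read_ft_force(),1))
def sh(d):
    p={k:np.array(d[k]) for k in ("K","dist_coeffs","camera_from_world")};T=p["camera_from_world"].copy();T[:3,3]+=T[:3,:3]@E;p["camera_from_world"]=T;return p
def wps(): return sh(camera_params("wrist"))
E
python3 - <<'E'
from act import *
p=sh(np.load("vF.npz"))
U=np.array([(223.75,114.1),(339.75,116.1),(327.75,294.3),(229.5,292.3),(270.1,179.1),(291,179.1),(288.9,262),(269.5,262)])-.5
X=np.array([(-61,107.5,14),(61,107.5,14),(61,-107.5,14),(-61,-107.5,14),(-11,45,48),(11,45,48),(11,-45,48),(-11,-45,48)])/1e3
f=lambda s:proj("wrist",case_T(s[:3])(X),p)-U
r=least_squares(lambda s:f(s).ravel(),[.39,.355,np.radians(81)]);print(r.x,np.degrees(r.x[2]),f(r.x).round(1).tolist())
L=np.load("lid.npy");d=r.x[:2]-L[:2];a=L[2];print("lid rel TCP x,y mm",1e3*(d@[np.cos(a),np.sin(a)]),1e3*(d@[-np.sin(a),np.cos(a)]))
p=wps();tcp=np.array(read_eef_pos());Rm=R.from_quat(read_tcp_rot())
P=[(-61,107.5,-22),(61,107.5,-22),(-11,45,12),(11,45,12)]
for dy,dz in [(0,0),(1.5,0),(-1,0)]: print(dy,(proj("wrist",[tcp+Rm.apply(np.array([y+dy,x,-(z+dz)])/1e3) for x,y,z in P],p)*1.42).round(0).tolist())
print("seen 181,33;622,33;357,278;445,278")
print("case kn",proj("wrist",[np.r_[cw(x,119.5),.063] for x in (-66,-42,-12,12,42,66)],p)*1.42,"seen x 194 .. 358 432 .. 597")
E
```

```text
[0.39205328 0.35463072 1.39351552] 79.84255824588146 [[-0.4, -0.8], [0.3, -0.6], [0.1, 0.2], [-0.1, 0.6], [-0.5, 1.0], [0.6, 1.4], [0.4, -0.7], [-0.4, -1.1]]
lid rel TCP x,y mm 0.9667134120204484 1.1117981546102533
0 [[176.0, 31.0], [624.0, 31.0], [354.0, 287.0], [446.0, 287.0]]
1.5 [[176.0, 25.0], [625.0, 25.0], [354.0, 281.0], [446.0, 281.0]]
-1 [[177.0, 35.0], [624.0, 35.0], [355.0, 291.0], [446.0, 291.0]]
seen 181,33;622,33;357,278;445,278
case kn [[192.2042722    8.90858931]
 [265.37093905   7.56271419]
 [357.97208972   6.72272021]
 [432.39924106   6.72435588]
 [525.10111359   7.56810359]
 [598.42862494   8.91621499]] seen x 194 .. 358 432 .. 597
```

```bash
python3 - <<'E'
from act import *
c=cw(0,-1.2);q=quat(S[2])
movel([*c,.10],q,.05);pause(.4);st("a")
for z in [.092,.088,.085,.083,.081,.0795]:
    movel([*c,z],q,.03);pause(.15);st(z)
    if read_ft_force()[2]>6: break
snap("wrist","lidlow",1.42);snap("side","lidlows",3,(120,150,300,290))
E
```

```text
a t36.6 pos [0.6332 0.174  0.1002] gap 0.0201 F [-0.3 -0.5 -3.4]
0.092 t37.1 pos [0.6331 0.174  0.0921] gap 0.0201 F [ 1.1 -0.7 -3.1]
0.088 t37.6 pos [0.6331 0.174  0.088 ] gap 0.0202 F [ 0.1 -0.3 -3. ]
0.085 t38.0 pos [0.6331 0.1741 0.085 ] gap 0.0201 F [ 0.2  0.5 -2.4]
0.083 t38.4 pos [0.633 0.174 0.083] gap 0.0199 F [ 0.4  0.4 -2.5]
0.081 t38.8 pos [0.6332 0.1741 0.0812] gap 0.0200 F [ 0.3 -0.2 -1.9]
0.0795 t39.2 pos [0.6335 0.1741 0.0807] gap 0.0199 F [-2.   0.9  5.7]
```

View pics/lidlow.png

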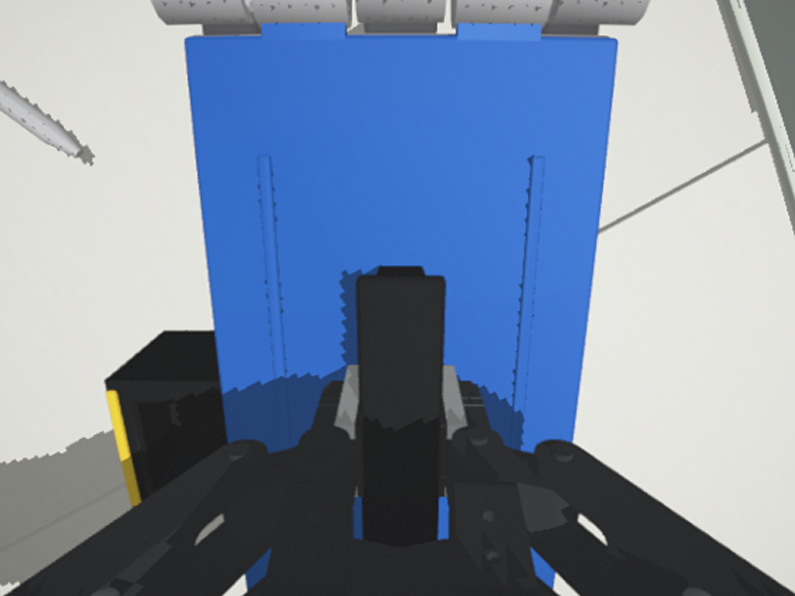

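View pics/lidlows.png

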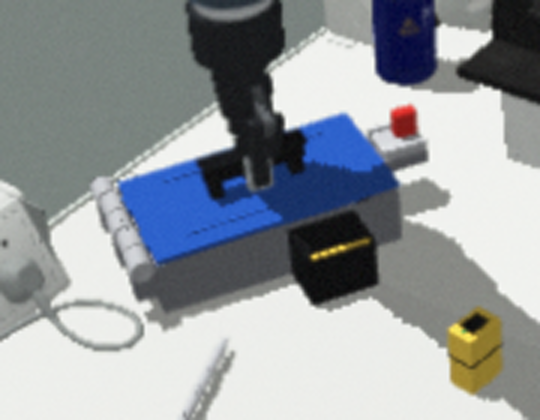

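```bash
python3 - <<'E'
from act import *
c=cw(0,-1.2);q=quat(S[2])
move_gripper(.035);pause(.3);st("rel")
movel([*c,.20],q,.2);st()
c2=cw(0,40)
movel([*c2,.24],q,.2);pause(.3)
p=wps();import pickle;pickle.dump(p,open("pG.pkl","wb"))
im=read_camera("wrist")[:,:,::-1];cv2.imwrite("pics/vG.png",im);cv2.imwrite("pics/vG8.png",cv2.resize(im,(800,600)))
snap("side","lids3",3,(120,150,300,290))
E
```

```text
rel t39.9 pos [0.633  0.174  0.0794] gap 0.0347 F [0.2 1.  0. ]
 t40.6 pos [0.6323 0.1743 0.1989] gap 0.0349 F [ 0.2 -0.2 -0.9]
```

View pics/vG8.png

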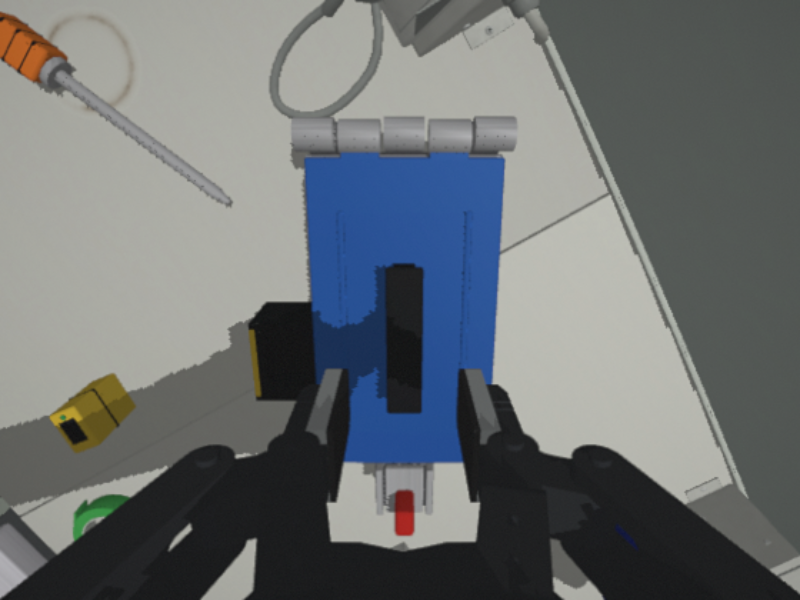

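View pics/lids3.png

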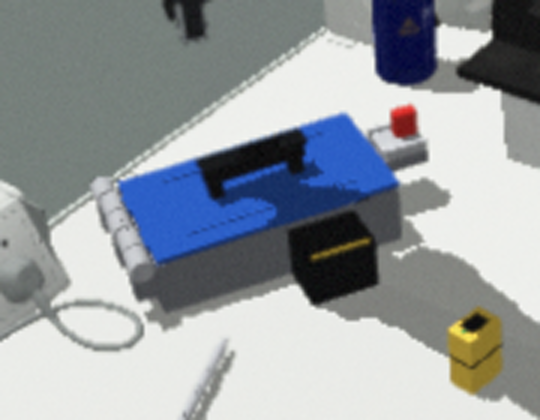

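```bash
python3 - <<'E'
import cv2
im=cv2.imread("pics/vG.png")
cv2.imwrite("pics/zG.png",cv2.resize(im[76:116,195:370],None,fx=4.5,fy=4.5,interpolation=cv2.INTER_NEAREST))
cv2.imwrite("pics/zG2.png",cv2.resize(im[305:345,205:365],None,fx=4.5,fy=4.5,interpolation=cv2.INTER_NEAREST))
from act import *
import pickle
p=pickle.load(open("pG.pkl","rb"))
z=.053
for nm,P in [("rim corner lid top +y",(-61,107.5,56)),("",(61,107.5,56)),("lid top -y",(-61,-107.5,56)),("",(61,-107.5,56))]:
    print(nm,proj("wrist",np.r_[cw(P[0],P[1]),P[2]/1e3],p))
E
```

```text
rim corner lid top +y [[211.58528423 107.91666177]]
 [[353.09600273 107.66670265]]
lid top -y [[225.04990865 318.93267994]]
 [[340.19577121 318.88674989]]
```

View pics/zG.png

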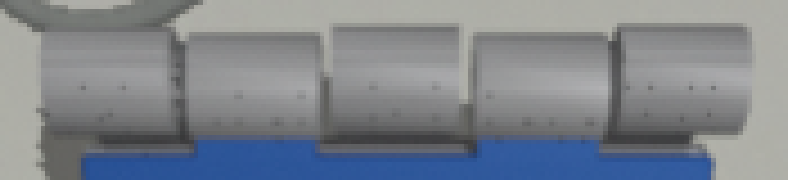

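View pics/zG2.png

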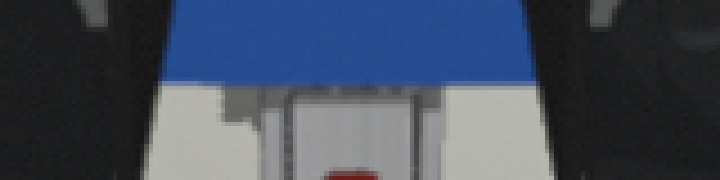

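```bash
python3 - <<'E'
from act import *
q=quat(S[2]);dy=-1.2
move_gripper(.05,40)
movel([*cw(0,dy),.12],q,.2);movel([*cw(0,dy),.0785],q,.08);pause(.3);st("at")
move_gripper(.0,40);pause(.2);st("grip")
f0=np.array(read_ft_force())
for k in range(1,6):
    movel([*cw(0,dy+.6*k),.0783],q,.02);pause(.2)
    f=np.array(read_ft_force());print(k,"Fy case",round(float(f[:2]@ey),1),"Fx",round(float(f[:2]@ex),1),"Fz",round(float(f[2]),1),np.round(read_eef_pos(),4))
    if abs(f[:2]@ey)>12: break
move_gripper(.035);pause(.2);st("rel")
movel([*cw(0,2),.2],q,.2)
movel([*cw(0,40),.24],q,.2);pause(.3)
im=read_camera("wrist")[:,:,::-1];cv2.imwrite("pics/vH.png",im)
a=cv2.resize(im[76:116,195:370],None,fx=4.5,fy=4.5,interpolation=cv2.INTER_NEAREST);b=cv2.resize(im[305:345,195:370],None,fx=4.5,fy=4.5,interpolation=cv2.INTER_NEAREST)
cv2.imwrite("pics/zH.png",np.vstack([a,b]))
E
```

```text
at t43.5 pos [0.6333 0.174  0.0789] gap 0.0504 F [ 0.9 -0.3  0. ]
grip t44.1 pos [0.6332 0.1741 0.0787] gap 0.0212 F [-0.3  0.7  1.1]
1 Fy case -2.3 Fx -1.2 Fz 5.0 [0.6332 0.1741 0.0787]
2 Fy case -2.1 Fx -1.8 Fz 6.0 [0.6332 0.1741 0.0786]
3 Fy case -4.2 Fx -2.0 Fz 6.4 [0.6334 0.1742 0.0786]
4 Fy case -3.8 Fx -1.4 Fz 6.0 [0.6337 0.1744 0.0786]
5 Fy case -4.1 Fx -0.9 Fz 5.0 [0.6342 0.1748 0.0786]
rel t46.8 pos [0.6346 0.177  0.0781] gap 0.0350 F [-0.1  0.   0.5]
```

View pics/zH.png

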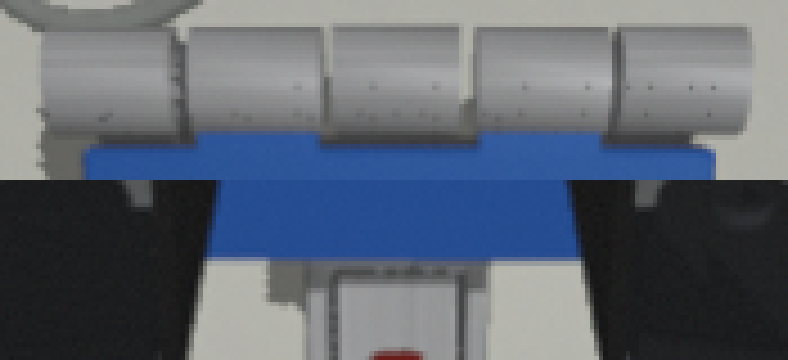

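```bash
python3 - <<'E'
from act import *
a=np.radians(17.5);tx=np.array([-np.sin(a),np.cos(a)])
t=np.array([.525,.385])+.045*tx
move_gripper(.06)
move_ptp([*t,.20],quat(a));pause(.4);print(read_time_s(),read_qpos())
p=wps();import pickle;pickle.dump(p,open("pI.pkl","wb"))
im=read_camera("wrist")[:,:,::-1];cv2.imwrite("pics/vI.png",im);cv2.imwrite("pics/vI8.png",cv2.resize(im,(800,600)))
for n in ["pin_grip","pin_shoulder","pin_tip"]:
    print(n,[( [round(float(v)/.7,1) for v in d["at"]],round(d["confidence"],2)) for d in tip_of("wrist",n)][:3])
E
```

```text
50.1417 [-1.55980607  0.83310271  1.25107516  1.63696806 -0.81980921  1.2903121
  0.14546453]
pin_grip [([399.3, 218.4], 0.83)]
pin_shoulder [([405.1, 259.0], 0.9)]
pin_tip [([411.1, 439.3], 0.92), ([410.1, 260.4], 0.41)]
```

View pics/vI8.png

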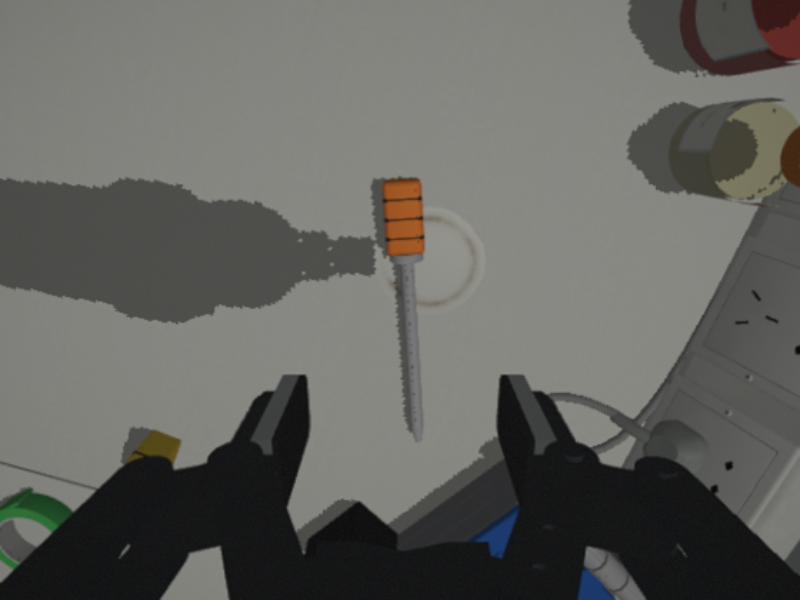

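```bash
python3 - <<'E'
from act import *
import pickle
p=pickle.load(open("pI.pkl","rb"))
W=lambda u,v,z:atz("wrist",(u*.7-.5,v*.7-.5),z,p)
g=np.array([W(*x,.024) for x in [(385,180),(421,181),(424,254),(387,256)]]);print(g.round(4),g.mean(0),np.linalg.norm(g[0]-g[3]),np.linalg.norm(g[0]-g[1]))
t=W(418,438,.012);s=W(406.5,262,.012);print("tip",t,"shoulder",s)
d=t-g.mean(0);print(np.linalg.norm(d[:2]),np.degrees(np.arctan2(d[1],d[0])))
d=t-s;print(np.linalg.norm(d[:2]),np.degrees(np.arctan2(d[1],d[0])))
E
python3 -c "
from zoom import *
s=.7
tiles('pics/vI.png',[(385*s,180*s),(421*s,180*s),(424*s,254*s),(387*s,256*s),(406*s,264*s),(418*s,435*s)],'pics/zI.png')"
```

```text
[[0.4852 0.4759 0.024 ]
 [0.5059 0.4818 0.024 ]
 [0.5216 0.4398 0.024 ]
 [0.4999 0.4316 0.024 ]] [0.50316442 0.45726288 0.024     ] 0.046634553718245715 0.021535068840016013
tip [0.56223682 0.30327252 0.012     ] shoulder [0.51368005 0.42870119 0.012     ]
0.1649320439978174 -69.01263385150538
0.13449949099134081 -68.83725517033932
```

View pics/zI.png

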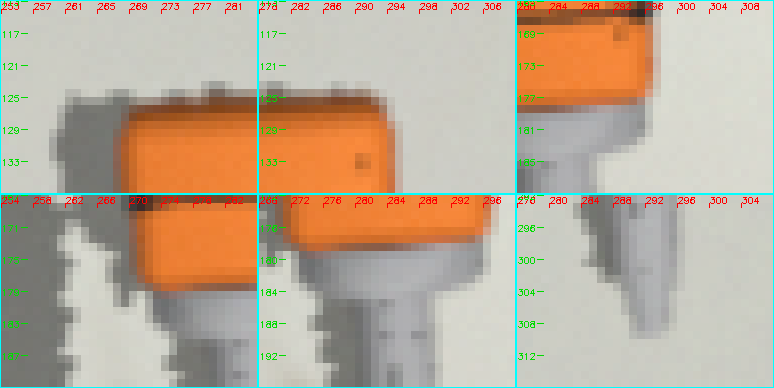

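```bash
python3 - <<'E'
from act import *
a=np.radians(-69.0+90);q=quat(a);g=np.array([.5028,.458])
move_gripper(.05,100)
move_ptp([*g,.09],q);movel([*g,.0215],q,.08);pause(.3);st("down")
move_gripper(0,100);pause(.2);st("grip")
movel([*g,.13],q,.12);pause(.2);st("lift")
q2=quat(S[2]+np.pi/2)
move_ptp([*cw(-248,119.5),.13],q2);pause(.2)
movel([*cw(-248,119.5),.0625],q2,.1);pause(.5);st("pre")
print(read_qpos())
snap("side","pin1",3,(60,180,310,360));snap("top","pin1t",4,(100,100,270,240));snap("wrist","pin1w",1.42)
E
```

```text
down t52.5 pos [0.503  0.4582 0.022 ] gap 0.0497 F [-0.9  0.8 -0. ]
grip t53.0 pos [0.5031 0.4582 0.022 ] gap 0.0221 F [ 0.4 -0.   3.5]
lift t54.3 pos [0.5023 0.4577 0.1289] gap 0.0219 F [ 0.3  0.6 -1.4]
pre t56.5 pos [0.4793 0.4031 0.0627] gap 0.0220 F [ 1.2 -0.7 -1.7]
[-1.48834387  0.82344551  0.99523883  1.81447318 -0.82981786  0.98655779
  0.90725388]
```

View pics/pin1.png

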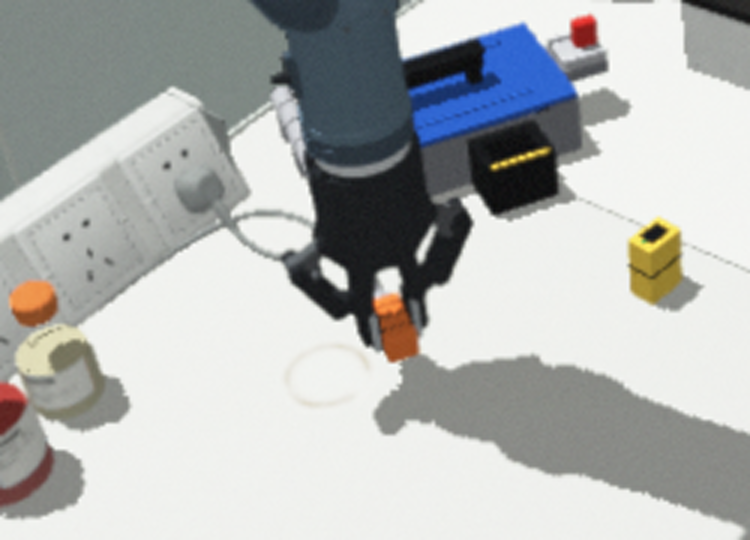

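View pics/pin1t.png

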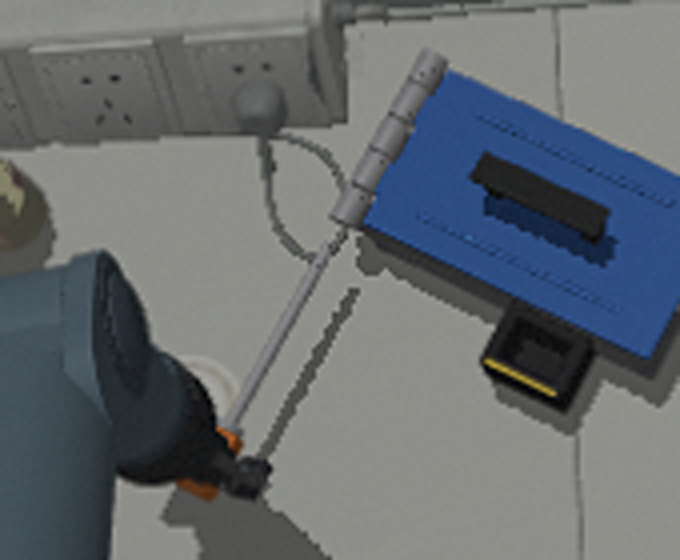

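View pics/pin1w.png

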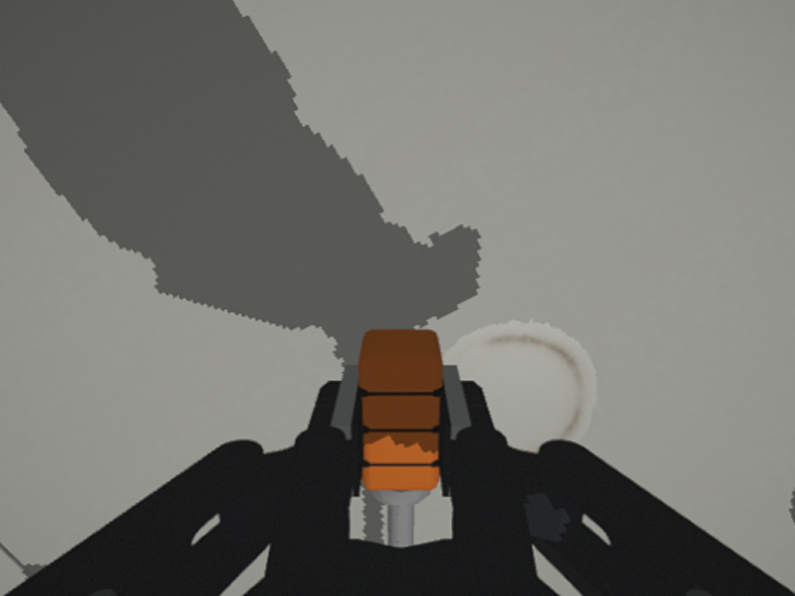

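```bash
cat > ins.py <<'E'
from act import *
def adv(x,y,z,v=.05,q=quat(S[2]+np.pi/2)):
    movel([*cw(x,y),z],q,v);pause(.1)
    f=np.array(read_ft_force());P=np.array(read_eef_pos());d=P[:2]-S[:2]
    print("cmd",x,"act x %.1f y %.1f z %.1f"%(d@ex*1e3,d@ey*1e3,P[2]*1e3),"F x %.1f y %.1f z %.1f"%(f[:2]@ex,f[:2]@ey,f[2]),"gap %.4f"%read_finger_gap())
    return f
E
python3 - <<'E'
from ins import *
for x in [-240,-232,-226,-220,-214,-208,-202,-196]:
    f=adv(x,119.5,.0625)
    if np.linalg.norm(f)>12: print("stop");break
print(read_time_s());snap("top","pin2t",4,(100,100,270,240))
E
```

```text
cmd -240 act x -239.7 y 119.4 z 62.5 F x 0.1 y -0.0 z -0.6 gap 0.0221
cmd -232 act x -231.9 y 119.5 z 62.5 F x -1.3 y 0.3 z -0.8 gap 0.0218
cmd -226 act x -225.9 y 119.4 z 62.5 F x -0.0 y -0.5 z -1.4 gap 0.0217
cmd -220 act x -219.9 y 119.4 z 62.5 F x -0.7 y 0.8 z -1.7 gap 0.0218
cmd -214 act x -213.9 y 119.5 z 62.5 F x -0.3 y -0.5 z -0.8 gap 0.0221
cmd -208 act x -207.9 y 119.4 z 62.5 F x -0.0 y 0.7 z -1.1 gap 0.0221
cmd -202 act x -201.9 y 119.5 z 62.5 F x 0.4 y 0.4 z -1.8 gap 0.0218
cmd -196 act x -195.9 y 119.4 z 62.5 F x -0.3 y 0.5 z -1.3 gap 0.0218
59.6417
```

View pics/pin2t.png

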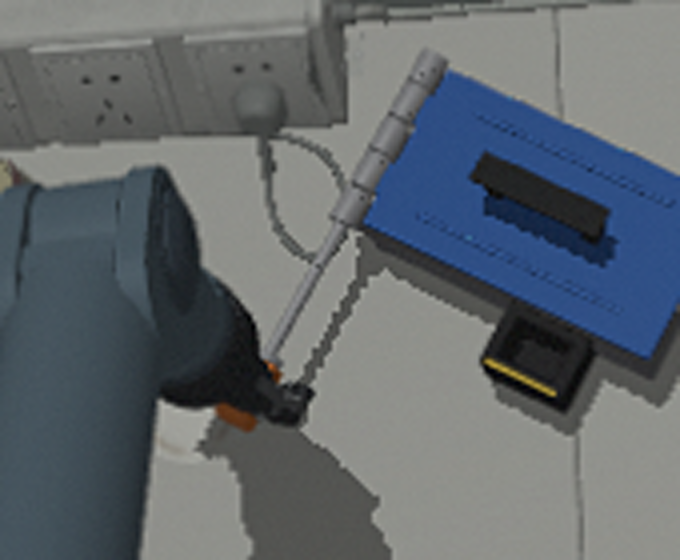

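Tip is inside the first two knuckles with no resistance; continue.

```bash
python3 - <<'E'
from ins import *
for x in list(range(-188,-100,8))+[-100,-97,-95,-93.5,-92]:
    f=adv(x,119.5,.0625)
    if np.linalg.norm(f)>10: print("stop");break
print(read_time_s());snap("top","pin3t",4,(100,100,270,240));snap("wrist","pin3w",1.42)
E
```

```text
cmd -188 act x -187.8 y 119.4 z 62.5 F x 0.3 y -0.5 z -0.6 gap 0.0219
cmd -180 act x -179.9 y 119.4 z 62.5 F x -0.1 y 0.2 z -1.9 gap 0.0219
cmd -172 act x -171.9 y 119.4 z 62.5 F x -0.6 y -0.2 z -1.0 gap 0.0222
cmd -164 act x -163.9 y 119.4 z 62.5 F x 0.3 y 1.0 z -1.5 gap 0.0220
cmd -156 act x -155.9 y 119.4 z 62.5 F x -0.4 y -0.6 z -0.9 gap 0.0221
cmd -148 act x -147.9 y 119.4 z 62.5 F x -1.1 y 0.1 z -1.8 gap 0.0219
cmd -140 act x -139.8 y 119.4 z 62.5 F x 0.2 y -0.0 z -1.1 gap 0.0217
cmd -132 act x -131.9 y 119.4 z 62.5 F x -0.6 y 0.6 z -0.7 gap 0.0223
cmd -124 act x -123.9 y 119.4 z 62.5 F x -0.1 y 0.3 z -1.6 gap 0.0218
cmd -116 act x -115.8 y 119.4 z 62.5 F x -0.5 y 0.5 z -1.3 gap 0.0218
cmd -108 act x -107.9 y 119.4 z 62.5 F x -0.1 y 0.6 z -1.3 gap 0.0219
cmd -100 act x -99.9 y 119.4 z 62.5 F x 0.1 y -0.5 z -1.3 gap 0.0216
cmd -97 act x -97.0 y 119.5 z 62.5 F x -0.3 y -0.3 z -1.2 gap 0.0223
cmd -95 act x -96.1 y 119.8 z 62.3 F x -1.8 y -0.7 z -0.2 gap 0.0220
cmd -93.5 act x -96.0 y 119.8 z 62.2 F x -5.4 y -1.3 z 1.9 gap 0.0217
cmd -92 act x -96.0 y 119.9 z 62.0 F x -8.0 y -1.2 z 2.5 gap 0.0223
65.9917
```

View pics/pin3w.png

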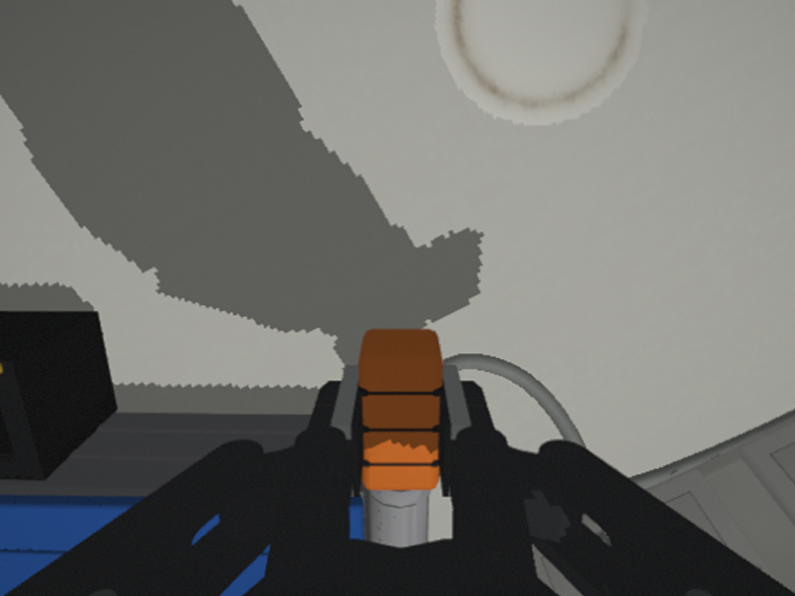

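View pics/pin3t.png

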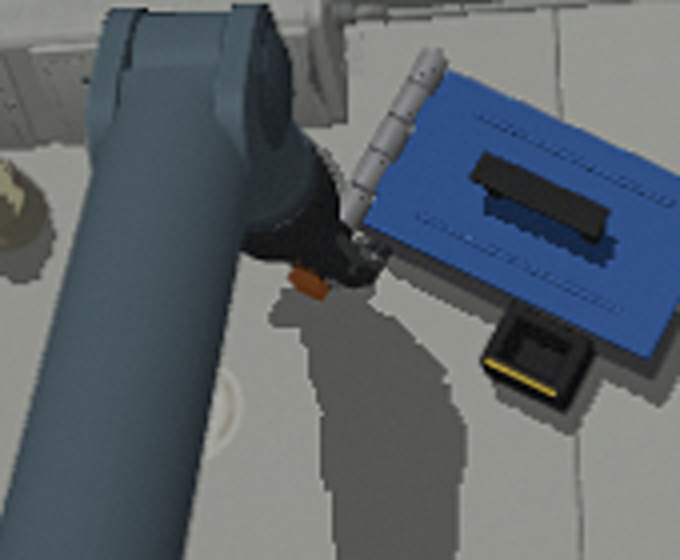

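```bash
python3 - <<'E'
from ins import *
adv(-88,119.5,.0622);adv(-94,119.5,.0622)
move_gripper(.045);pause(.2);st("rel")
movel([*cw(-96,119.5),.16],None,.2)
movel([*cw(-130,119.5),.20],None,.2);pause(.3)
im=read_camera("wrist")[:,:,::-1];cv2.imwrite("pics/vJ.png",im);cv2.imwrite("pics/vJ8.png",cv2.resize(im,(800,600)))
p=wps()
for nm,P in [("mouth top",(-66,119.5,63)),("shoulder exp top",(-66,119.5,64)),("grip centre top",(-95,119.5,65)),("grip back",(-118,119.5,65)),("grip front",(-72,119.5,65))]:
    print(nm,proj("wrist",np.r_[cw(*P[:2]),P[2]/1e3],p)/.7)
E
```

```text
cmd -88 act x -95.9 y 120.1 z 61.5 F x -14.8 y -4.1 z 7.3 gap 0.0220
cmd -94 act x -96.1 y 120.3 z 62.1 F x -6.3 y 0.3 z 1.5 gap 0.0219
rel t67.4 pos [0.6128 0.3251 0.0623] gap 0.0451 F [-0.6  0.5  0.1]
mouth top [[404.36174037 388.16676715]]
shoulder exp top [[404.3645703  388.99320163]]
grip centre top [[404.36225008 344.79973854]]
grip back [[404.35698299 306.88956673]]
grip front [[404.36647265 380.75452819]]
```

View pics/vJ8.png

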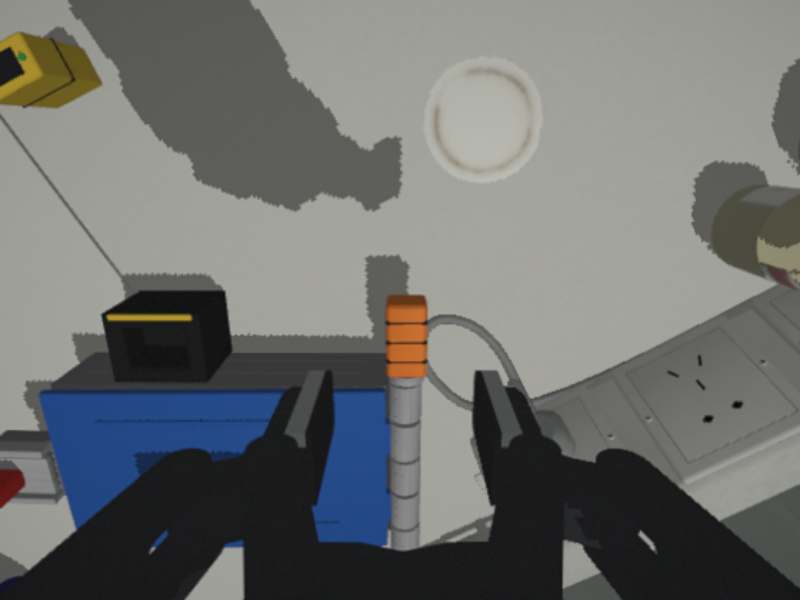

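```bash
python3 - <<'E'
from act import *
loc=lambda w:((w[:2]-S[:2])@ex*1e3,(w[:2]-S[:2])@ey*1e3)
p=sh(np.load("vB.npz"))
for uv in [(393,96),(417,96),(417,136),(393,136)]: print(loc(atz("wrist",(uv[0]*.7-.5,uv[1]*.7-.5),.090,p)))
p=sh(np.load("v1.npz"))
# v1 crop f: top face corners
for uv in [(116.5,247.5),(139.5,247.5),(139.5,260),(117.5,260)]: print("v1",loc(atz("wrist",(uv[0]-.5,uv[1]-.5),.090,p)))
E
python3 -c "
from zoom import *
s=.7
tiles('pics/vB.png',[(393*s,98*s),(417*s,98*s),(405*s,136*s)],'pics/zBt.png')"
```

```text
(np.float64(6.463791613886875), np.float64(-150.1699723962218))
(np.float64(-6.0357426059853285), np.float64(-150.20541279729048))
(np.float64(-6.243860404356316), np.float64(-130.1962880332269))
(np.float64(6.529096473953345), np.float64(-130.16095766192763))
v1 (np.float64(-7.230297673268209), np.float64(-148.9222729070236))
v1 (np.float64(-7.815534255137496), np.float64(-128.32402342748998))
v1 (np.float64(4.409721699235057), np.float64(-129.67860429985578))
v1 (np.float64(5.009387297638789), np.float64(-149.64030640904218))
```

View pics/zBt.png

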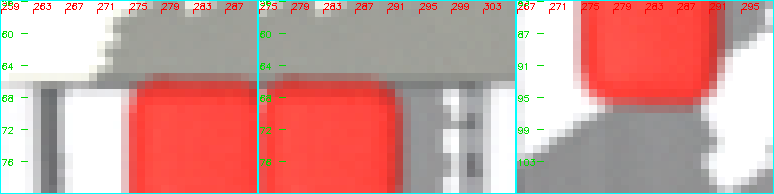

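```bash
python3 - <<'E'
from ins import *
q=quat(S[2])
movel([*cw(-130,119.5),.26],None,.3)
move_gripper(.045,40)
move_ptp([*cw(0,-140),.15],q);pause(.2)
movel([*cw(0,-140),.084],q,.1);pause(.3);st("at")
move_gripper(0,40);pause(.2);st("grip")
for y in [-134,-128,-122,-119,-117,-115,-113]:
    f=adv(0,y,.084,.05,q)
    if f[:2]@ey<-9: print("stop");break
snap("wrist","bolt",1.42)
E
```

```text
at t71.8 pos [0.5637 0.0541 0.0845] gap 0.0452 F [ 0.7 -0.5 -0.1]
grip t72.4 pos [0.5638 0.0542 0.0854] gap 0.0128 F [-2.   1.   7.5]
cmd 0 act x 0.3 y -133.8 z 85.4 F x -1.9 y -0.3 z 7.8 gap 0.0134
cmd 0 act x 0.3 y -127.7 z 85.4 F x -3.0 y 0.1 z 6.5 gap 0.0130
cmd 0 act x 0.3 y -121.6 z 85.4 F x -2.6 y 0.2 z 7.2 gap 0.0131
cmd 0 act x 0.3 y -119.1 z 85.4 F x -1.6 y -0.2 z 8.0 gap 0.0132
cmd 0 act x 0.3 y -117.8 z 85.4 F x -2.7 y -2.1 z 8.2 gap 0.0135
cmd 0 act x 0.3 y -117.7 z 85.4 F x -2.6 y -5.3 z 9.3 gap 0.0134
cmd 0 act x 0.3 y -117.6 z 85.4 F x -3.0 y -5.7 z 10.1 gap 0.0132
```

View pics/bolt.png

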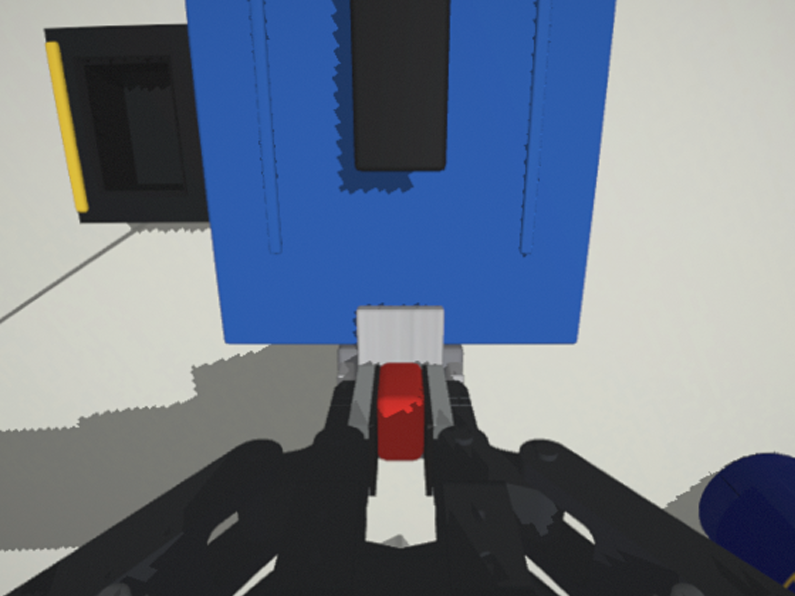

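```bash
python3 - <<'E'
from ins import *
q=quat(S[2])
f=adv(0,-117.6,.086,.05,q)
move_gripper(.045);pause(.1)
movel([*cw(0,-117.6),.24],q,.25);st()
for yaw in (90,-90):
    for P in ([.35,.215,.22],[.375,.215,.05]):
        j=inverse_kinematics(P,quat(np.radians(yaw)));print(yaw,None if j is None else np.round(j,2))
print(np.round(read_qpos(),2))
try:
    move_ptp([.35,.215,.20],quat(np.radians(90)))
except MotionError as ee: print(ee)
pause(.4);st()
p=wps();import pickle;pickle.dump(p,open("pK.pkl","wb"))
im=read_camera("wrist")[:,:,::-1];cv2.imwrite("pics/vK.png",im);cv2.imwrite("pics/vK8.png",cv2.resize(im,(800,600)))
E
```

```text
cmd 0 act x 0.2 y -118.4 z 85.5 F x 2.9 y -2.1 z -4.3 gap 0.0132
 t76.6 pos [0.5737 0.0738 0.2386] gap 0.0448 F [-0.1 -0.9 -0.4]
90 [-1.67 -0.16  0.97  2.2   0.16  1.04  0.79]
90 [-1.46  0.46  0.96  2.28 -0.62  0.68  1.52]
-90 [-0.02 -0.02 -0.61  2.14 -0.01  1.01 -2.2 ]
-90 [-1.72  1.01  1.42  2.28 -1.2   1.11 -1.14]
[-1.21  0.75  1.46  1.83 -0.78  1.31 -0.06]
 t78.0 pos [0.3507 0.2145 0.2001] gap 0.0448 F [ 0.1  1.1 -0.9]
```

View pics/vK8.png

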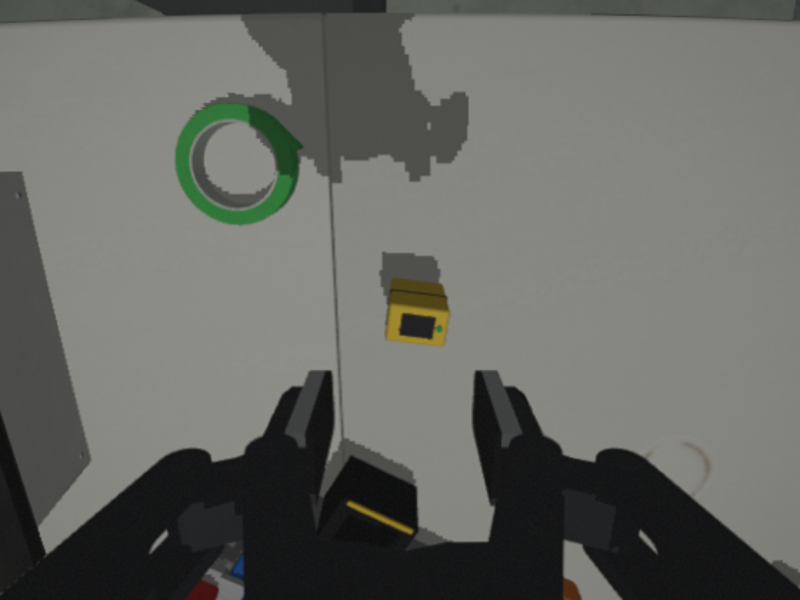

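```bash
python3 -c "
from zoom import *
s=.7
tiles('pics/vK.png',[(417*s,320*s)],'pics/zK.png',w=60,h=44,s=13,per=1)"
```

```text
(no output)
```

View pics/zK.png

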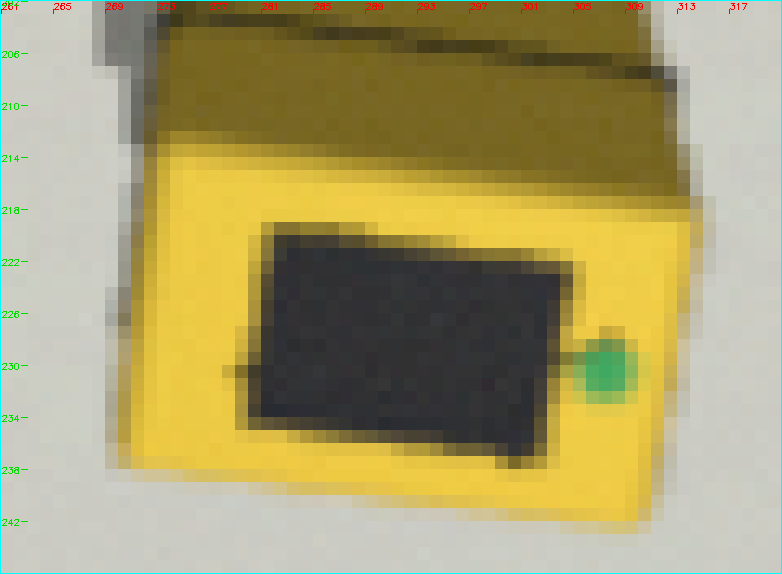

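```bash
python3 - <<'E'
from act import *
import pickle
p=pickle.load(open("pK.pkl","rb"))
b=np.array([atz("wrist",np.array(x)-.5,.056,p) for x in [(272.9,212.4),(314.7,218.3),(310.8,242.4),(270.1,238)]])
print(b.round(4),b.mean(0),[np.linalg.norm(b[i]-b[(i+1)%4]).round(4) for i in range(4)])
l=b[1]+b[2]-b[0]-b[3];print("y axis ang",np.degrees(np.arctan2(l[1],l[0])))
l=b[0]+b[1]-b[3]-b[2];print("x axis ang",np.degrees(np.arctan2(l[1],l[0])))
# socket from pics/bolt? use vB & v1 : hole centre
loc=lambda w:((w[:2]-S[:2])@ex*1e3,(w[:2]-S[:2])@ey*1e3)
p1=sh(np.load("v1.npz"))
for uv in [(227.5,169.5),(271.5,170.5),(217,124),(280.5,125.5)]: print(loc(atz("wrist",np.array(uv)-.5,.048,p1)))
E
```

```text
[[0.3632 0.2065 0.056 ]
 [0.3684 0.2411 0.056 ]
 [0.3902 0.2384 0.056 ]
 [0.3861 0.2039 0.056 ]] [0.37695566 0.22246824 0.056     ] [np.float64(0.035), np.float64(0.0219), np.float64(0.0348), np.float64(0.023)]
y axis ang 82.30316508132188
x axis ang 173.2149062711043
(np.float64(-70.09736762706392), np.float64(-55.51928684806986))
(np.float64(-70.07405974751482), np.float64(-14.401580337569142))
(np.float64(-111.53035263178698), np.float64(-63.989112740254875))
(np.float64(-111.43780629141246), np.float64(-6.899091150668014))
```

```bash
python3 - <<'E'
from act import *
q2=quat(S[2]+np.pi/2)
move_gripper(.03)
move_ptp([*cw(-65,-35),.16],q2);pause(.4);st()
print(np.round(read_qpos(),2))
p=wps();import pickle;pickle.dump(p,open("pL.pkl","wb"))
im=read_camera("wrist")[:,:,::-1];cv2.imwrite("pics/vL.png",im)
u=proj("wrist",np.r_[cw(-85,-35.2),.048],p)[0];print(u)
from zoom import *
im2=np.clip(im.astype(float)*1.8,0,255).astype(np.uint8);cv2.imwrite("pics/vLb.png",im2)
tiles("pics/vLb.png",[(u[0],u[1])],"pics/zL.png",w=112,h=80,s=7,per=1)
tiles("pics/vLb.png",[(u[0],u[1])],"pics/zL.png",w=112,h=80,s=7,per=1)
E
```

```text
t79.7 pos [0.5595 0.1785 0.1608] gap 0.0297 F [-0.1 -0.1  0.1]
[-1.11  0.52  0.93  1.86 -0.49  1.01  1.07]
[280.31493014 184.33889868]
```

View pics/zL.png

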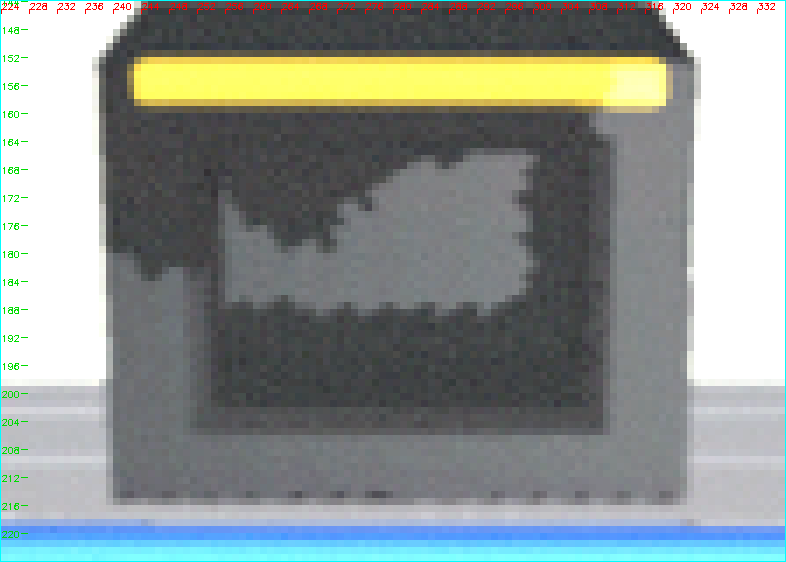

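```bash
python3 - <<'E'
from act import *
import pickle
p=pickle.load(open("pL.pkl","rb"))
loc=lambda w:((w[:2]-S[:2])@ex*1e3,(w[:2]-S[:2])@ey*1e3)
for n,uv,z in [("bevel BL",(251.1,206.1),.048),("bevel BR",(311.1,206.1),.048),("TR",(311.1,163),.048),("house",(239.3,200),.048),("house",(322.3,200),.048),("lid edge",(280,219),.056),("inner BL",(254,202.3),.046),("inner BR",(308,202.3),.046)]: print(n,loc(atz("wrist",np.array(uv)-.5,z,p)))
E
```

```text
bevel BL (np.float64(-69.1224665428807), np.float64(-56.69885632016573))
bevel BR (np.float64(-69.17333987574787), np.float64(-13.276023203985725))
TR (np.float64(-100.69640847267351), np.float64(-14.134167969154387))
house (np.float64(-73.72779916585007), np.float64(-65.07406861600754))
house (np.float64(-73.79917918601146), np.float64(-5.333903859047982))
lid edge (np.float64(-62.14289271721532), np.float64(-35.748498088473234))
inner BL (np.float64(-71.38080171384281), np.float64(-54.699099637638426))
inner BR (np.float64(-71.42740137773636), np.float64(-15.432530912083196))
```

```bash
python3 - <<'E'
from act import *
q=quat(np.radians(82.7));g=[.3770,.2225]
move_gripper(.065,60)
move_ptp([*g,.12],q);movel([*g,.047],q,.1);pause(.4);st("at")
move_gripper(0,60);pause(.3);st("grip")
movel([*g,.16],q,.12);pause(.2)
q2=quat(S[2]+np.pi/2)
move_ptp([*cw(-85,-35),.16],q2);pause(.4);st("over")
p=wps();import pickle;t=np.array(read_eef_pos());Rm=R.from_quat(read_tcp_rot())
im=read_camera("wrist")[:,:,::-1];cv2.imwrite("pics/vM.png",im);cv2.imwrite("pics/vM8.png",cv2.resize(im,(800,600)))
# predicted top face corners: tool x offset ±12, tool y ±18, tool z -9
P=[t+Rm.apply([sx*.012,sy*.018,-.009]) for sx,sy in [(1,-1),(1,1),(-1,1),(-1,-1)]]
print(proj("wrist",P,p)/.7)
P=[t+Rm.apply([sx*.012,sy*.018,.047]) for sx,sy in [(1,-1),(1,1),(-1,1),(-1,-1)]]
print("foot",proj("wrist",P,p)/.7)
E
```

```text
at t82.2 pos [0.377  0.2228 0.0473] gap 0.0647 F [ 0.4 -0.3 -0.7]
grip t82.9 pos [0.3774 0.2227 0.0473] gap 0.0354 F [ 0.3 -0.1  5.5]
over t85.3 pos [0.542  0.1883 0.1602] gap 0.0353 F [ 0.3 -0.1 -0.6]
[[335.00927365 403.67522939]
 [470.27756893 403.69440898]
 [466.36505194 478.14651618]
 [338.92655052 478.12442632]]
foot [[354.55537787 325.75083085]
 [450.84460302 325.76116499]
 [448.90513857 383.0726848 ]
 [356.4935564  383.06056831]]
```

View pics/vM8.png

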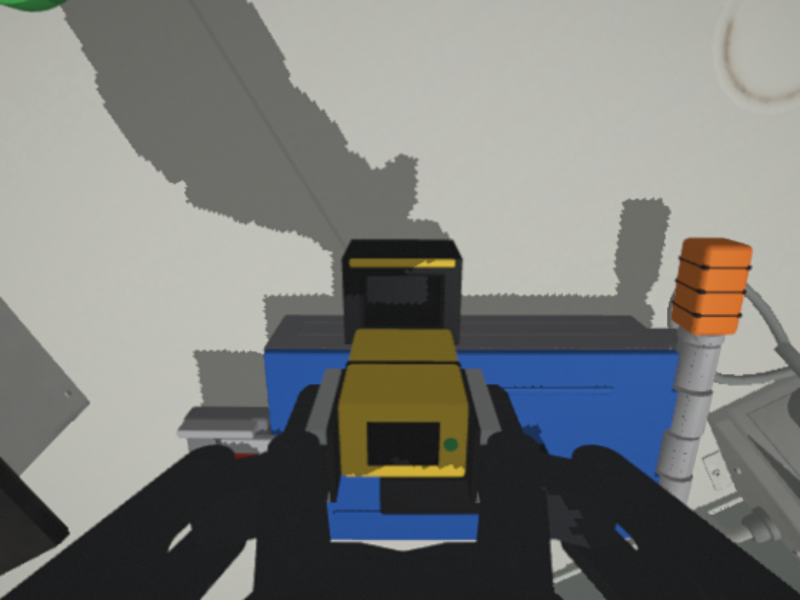

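```bash
python3 -c "
from zoom import *
tiles('pics/vM.png',[(403*.7,405*.7)],'pics/zM.png',w=112,h=124,s=6,per=1)
"
```

```text
(no output)
```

View pics/zM.png

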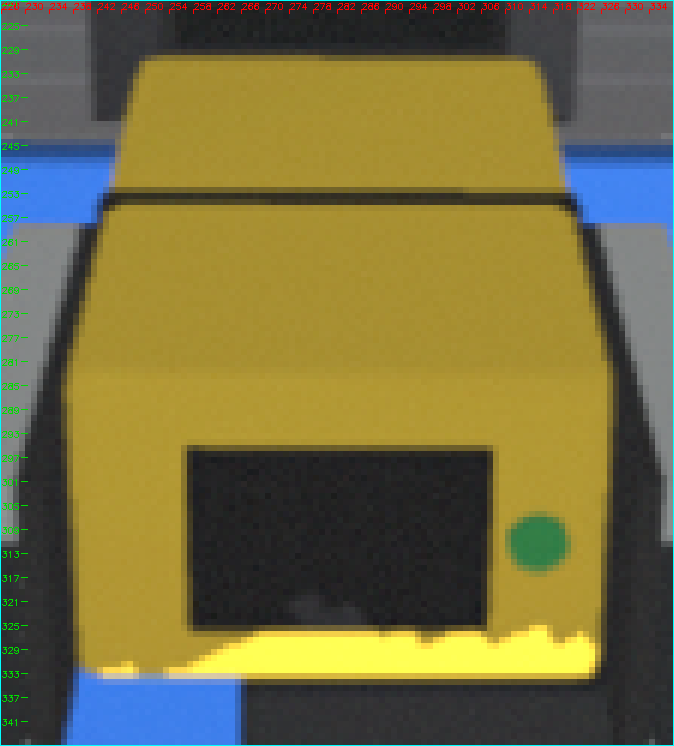

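```bash
python3 - <<'E'
from ins import *
q2=quat(S[2]+np.pi/2)
X,Y=-85.2,-35.0
movel([*cw(X,Y),.105],q2,.1);pause(.4)
for z in [.099,.096,.094,.092,.089,.086,.083,.080,.077,.074,.072,.071]:
    movel([*cw(X,Y),z],q2,.03);pause(.12)
    f=np.array(read_ft_force());P=np.array(read_eef_pos());d=P[:2]-S[:2]
    print(z,"act x %.1f y %.1f z %.1f"%(d@ex*1e3,d@ey*1e3,P[2]*1e3),"F x %.1f y %.1f z %.1f"%(f[:2]@ex,f[:2]@ey,f[2]),"gap %.4f"%read_finger_gap())
    if f[2]>10: print("stop");break
print(read_time_s());snap("wrist","plug1",1.42)
E
```

```text
0.099 act x -85.2 y -35.0 z 99.0 F x -0.5 y -0.6 z -0.5 gap 0.0349
0.096 act x -85.2 y -35.0 z 96.0 F x 0.2 y -0.0 z -1.2 gap 0.0354
0.094 act x -85.2 y -35.0 z 94.0 F x 0.8 y 0.2 z 0.0 gap 0.0351
0.092 act x -85.2 y -35.0 z 92.0 F x 0.0 y -0.1 z -1.1 gap 0.0346
0.089 act x -85.2 y -35.1 z 88.9 F x -0.1 y 0.1 z -0.4 gap 0.0351
0.086 act x -85.2 y -35.0 z 86.0 F x -0.3 y 0.2 z 0.1 gap 0.0350
0.083 act x -85.2 y -35.0 z 83.0 F x 0.7 y 0.5 z 0.2 gap 0.0354
0.08 act x -85.2 y -35.1 z 79.9 F x -0.3 y 0.2 z -0.7 gap 0.0352
0.077 act x -85.2 y -35.0 z 77.0 F x 0.1 y -0.4 z -1.0 gap 0.0351
0.074 act x -85.2 y -35.0 z 74.0 F x 0.1 y -0.5 z -0.7 gap 0.0348
0.072 act x -85.2 y -35.0 z 72.0 F x 0.6 y 0.2 z -0.3 gap 0.0349
0.071 act x -84.9 y -34.8 z 71.4 F x -0.2 y -0.3 z 3.6 gap 0.0347
90.95
```

View pics/plug1.png

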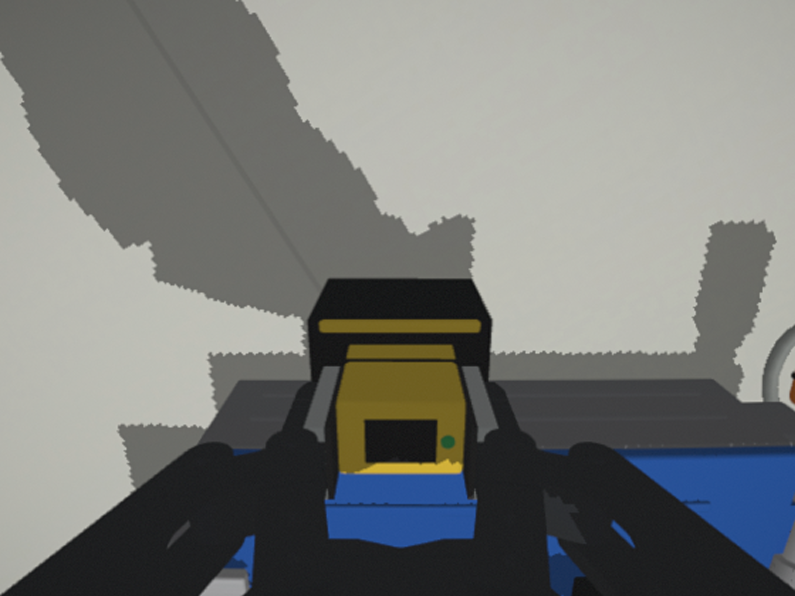

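```bash
python3 - <<'E'
from ins import *
q2=quat(S[2]+np.pi/2);X,Y=-85.2,-35.0
movel([*cw(X,Y),.068],q2,.03);pause(.2);st("press")
movel([*cw(X,Y),.071],q2,.03)
move_gripper(.06);pause(.3);st("rel")
movel([*cw(X,Y),.18],q2,.2)
movel([*cw(-75,20),.24],q2,.2);pause(.4)
p=wps();im=read_camera("wrist")[:,:,::-1];cv2.imwrite("pics/vN.png",im);cv2.imwrite("pics/vN8.png",cv2.resize(im,(800,600)))
f=lambda *P:(proj("wrist",np.r_[cw(*P[:2]),P[2]/1e3],p)/.7).round(1).tolist()
print("plug top exp",[f(-85+sx*12,-35+sy*18,80) for sx,sy in [(-1,-1),(-1,1),(1,1),(1,-1)]])
print("pin grip front/back, mouth",f(-72,119.5,65),f(-118,119.5,65),f(-66,119.5,63))
print("bolt plate",f(0,-107.5,63.5),"tab top exp",[f(sx*7,-118+sy*11,90) for sx,sy in [(-1,-1),(-1,1),(1,1),(1,-1)]])
snap("side","fin_s",3,(100,150,350,340));snap("top","fin_t",4,(120,90,300,230));print(read_time_s())
E
```

```text
press t91.5 pos [0.5429 0.1875 0.0713] gap 0.0351 F [-7.1  0.1 22.8]
rel t92.4 pos [0.5424 0.1876 0.0709] gap 0.0601 F [0.9 0.2 0.3]
plug top exp [[[279.6, 239.3]], [[340.8, 239.1]], [[342.3, 278.5]], [[282.6, 278.5]]]
pin grip front/back, mouth [[561.1, 273.4]] [[568.4, 200.1]] [[559.2, 281.6]]
bolt plate [[217.4, 374.5]] tab top exp [[[167.5, 383.8]], [[201.8, 384.0]], [[204.8, 403.6]], [[170.9, 403.3]]]
94.1667
```

View pics/vN8.png

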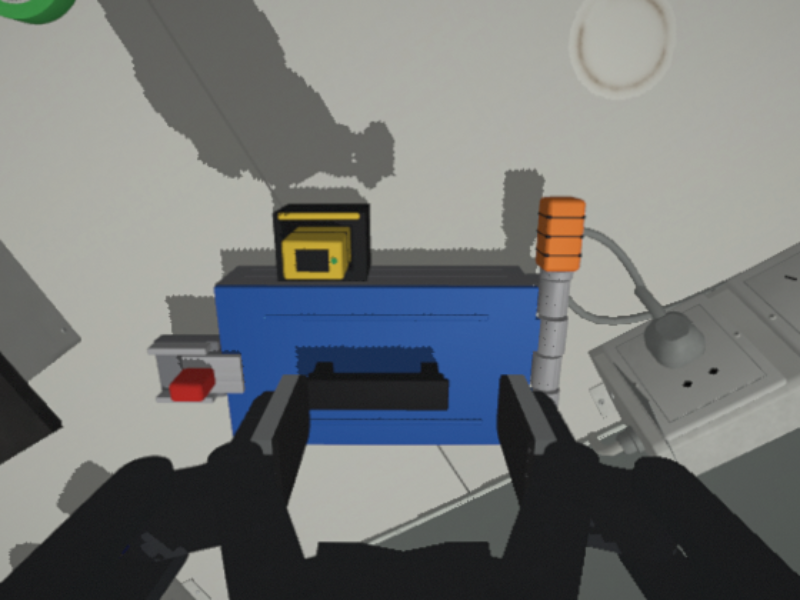

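View pics/fin_s.png

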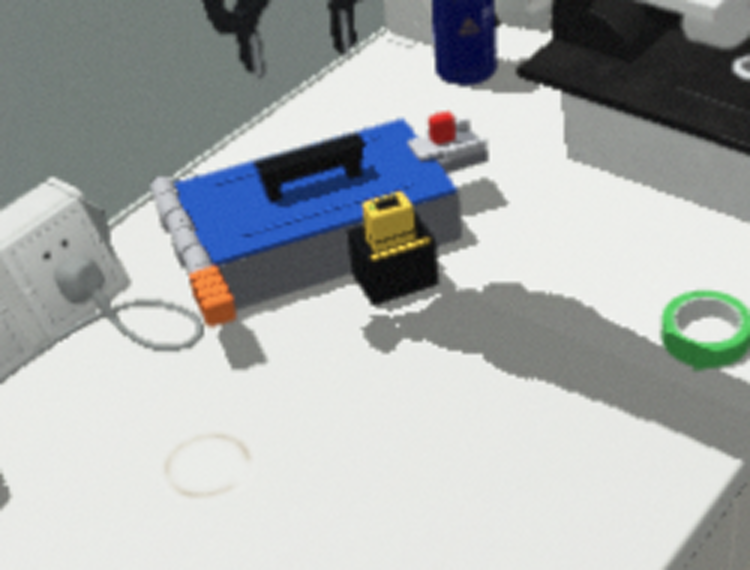

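```bash
python3 - <<'E'
from act import *
q2=quat(S[2]+np.pi/2)
move_gripper(.02)
movel([*cw(-40,119.5),.20],q2,.2);movel([*cw(-40,119.5),.125],q2,.1);pause(.5)
p=wps();im=read_camera("wrist")[:,:,::-1];cv2.imwrite("pics/vO.png",im)
f=lambda *P:(proj("wrist",np.r_[cw(*P[:2]),P[2]/1e3],p)).round(1).tolist()
print(f(-72,119.5,65),f(-72,119.5,64),f(-66,119.5,64),f(-66,119.5,63),f(-42,119.5,63))
u=proj("wrist",np.r_[cw(-66,119.5),.063],p)[0]
from zoom import *
tiles("pics/vO.png",[(u[0],u[1])],"pics/zO.png",w=110,h=80,s=7,per=1);print(u)
E
```

```text
[[281.7, 185.5]] [[281.7, 185.0]] [[281.7, 195.4]] [[281.7, 194.9]] [[281.7, 234.4]]
[281.74225634 194.93189999]
```

View pics/zO.png

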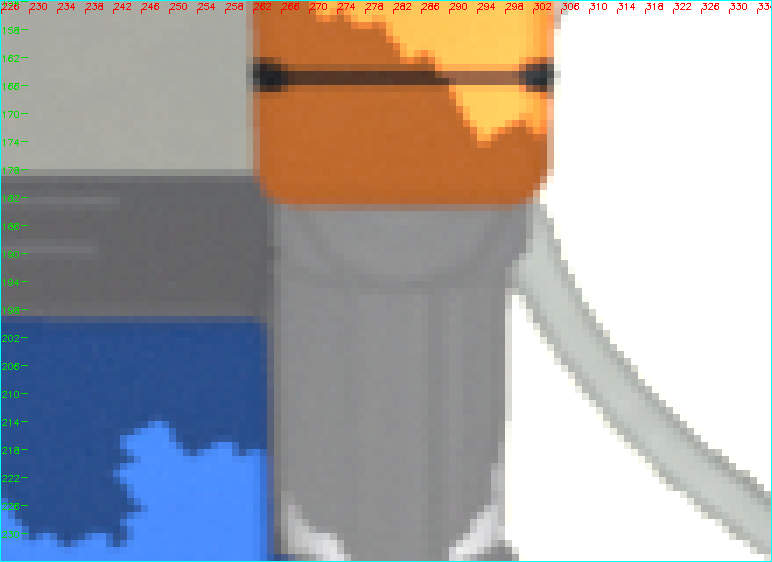

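```bash
python3 - <<'E'
from act import *
movel([*cw(-40,119.5),.26],None,.2)
move_ptp([.40,.30,.30],quat(np.radians(60)));pause(.5)
snap("top","last",4,(140,90,320,230));st("end")
E
```

```text
end t99.2 pos [0.4002 0.2999 0.3001] gap 0.0198 F [ 0.4 -1.5  0.1]
```

View pics/last.png

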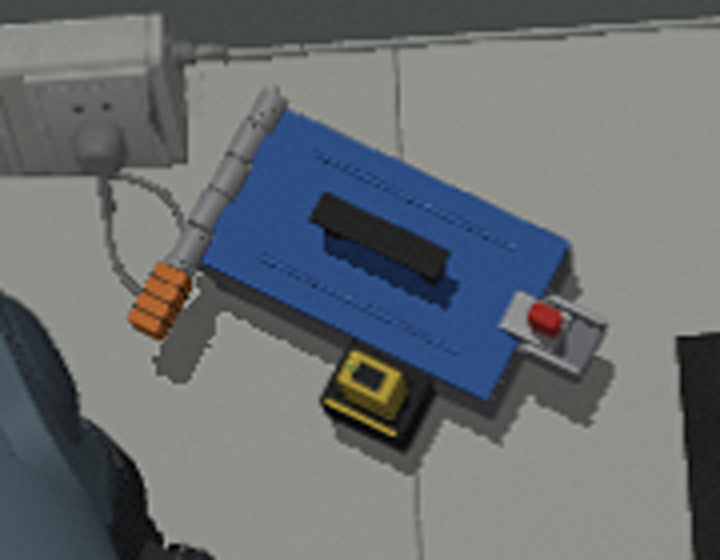

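The picture shows the lid flush on the case, the pin in the hinge, the bolt plate over the lid edge and the plug standing in its socket.

```bash
python3 -c "
from bench import *
print(sign_off(), read_time_s())"
```

```text
the job is handed in; nothing more can be done
the job is handed in; nothing more can be done
```

The job is done and was handed in at about 99 s of the 208 s allowed; no verdict was reported.

- **Boxes:** I found two on the worktop and no third in any camera view. One had been knocked aside before I reached it, so I measured it again. Both lay flat in the case, at about y = -56 and +5 mm, when last seen. The lid has hidden them since.
- **Lid:** It first came to rest about 1.5 mm too far towards the bolt end. I took the handle again and slid it until its knuckles lined up with the case's in the picture.
- **Hinge pin:** It went in freely and stopped hard with the collar against the first knuckle, holding at about 15 N. A close-up showed no gap there. One wider view put the grip about 1 mm short of its expected place, which is within my measuring error.
- **Bolt:** It moved the full 22 mm to its end stop and its plate covers the lid edge.
- **Plug:** It went into the socket without force, and I pressed it down at about 23 N. Its top then showed at the height and place expected for fully down and upright.
- **Camera disagreement:** The wrist camera's reported position was about 1.7 mm off from the arm's own, always in the same direction. I corrected for this from the lid placing onward.

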